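Thread the toddler's rings onto their stick and put them in the tray

TASK

Pick up the toddler's threading stick by its handle and run its green rod up through all three wooden rings standing in the sloping rack, so that its tip comes out past the last one, then lift the three off together on the rod. Lay the stick flat in the marble-look tray with all three rings still on it, lowering it right down before you let go, and do not disturb the bell, the jar or the remote.

Things in the scene. Friction and masses are not known exactly. Their poses are not given: they have to be found in the camera images.
- stick_grip (a point): middle of the handle of the threading stick: a light wooden block 80 long x 28 wide x 40 mm tall, lying free on the cabinet top. x runs along the stick towards its rod, y across the 28 mm width, z up as it lies. The handle's end faces are 40 mm from here; it cannot enter a ring, so it stops the rings. The stick weighs about 85 g, nearly all of it in the handle.
- stick_tip (a point): round free end of the stick's straight green rod, 135 mm along +x from stick_grip; same axes. The rod is 12 mm in diameter, 95 mm long, and leaves the handle's end face at mid-height.
- stick: the whole threading stick; same origin and axes as stick_grip
- ring_low: red wooden toy ring, round, 48 mm outside, 18 mm thick, with a plain 28 mm hole, about 20 g; the lowest of three that stand face to face in the rack. Origin at its centre; own z runs along its hole (in the rack: up the slope).
- ring_mid: yellow wooden toy ring, round, 48 mm outside, 18 mm thick, with a plain 28 mm hole, about 20 g; the middle one of three that stand face to face in the rack. Origin at its centre; own z runs along its hole (in the rack: up the slope).
- ring_high: blue wooden toy ring, round, 48 mm outside, 18 mm thick, with a plain 28 mm hole, about 20 g; the highest of three that stand face to face in the rack. Origin at its centre; own z runs along its hole (in the rack: up the slope).
- rack: fixed light-wood ring rack, base 130 x 90 mm, about 180 mm tall with the rings. Origin on the cabinet top straight below the middle ring; x points up the slope (away from the robot, give or take its yaw), z up. The three rings stand loose, nearly touching, in its open-topped sloping trough, 52 mm wide, centres about 18 mm apart along the slope.
- rack_axis (a point): point on the common axis of the rings' holes, at the middle ring's centre, 142 mm above the rack's origin; axes as the rack's. The holes' axis climbs 30 degrees from level towards the rack's +x.
- rack_notch (a point): where the holes' axis meets the outer face of the rack's lower end plate, 36 mm down the slope from rack_axis; axes as the rack's. Upper plate's outer face: 38 mm up the slope. Plates 8 mm thick, each with an open-topped notch 28 mm wide, its bottom level with the holes' lower edge; plates reach 8 mm past the axis, so rings clear them after about 45 mm of lift square to the slope.
- tray: fixed marble-look ceramic tray 260 x 170 mm, 18 mm tall, wall and floor 6 mm thick. Origin under its centre, x along its length, z up. The laid stick's handle centre is then 26 mm (on its side 20 mm) above the origin, and the rings stand on the tray floor with the rod through them.
- bell: chrome desk bell on a black foot, 80 mm wide, 54 mm tall; origin under its centre
- jar: clear glass candy jar with screw lid, 90 mm wide, 118 mm tall; origin under its centre
- remote: black remote, 160 x 45 x 18 mm, long along its x; origin under its centre

How it is judged (in metres and radians):
On the way, in this order (a step that is already met when the one before it is completed fails the run):
1. the rod runs through all three rings, its tip past the last one, while they stand in the rack (x of ring_low in the frame of stick_grip between 0.043 and 0.126 m and y of ring_low in the frame of stick_grip between -0.0115 and 0.0115 m and z of ring_low in the frame of stick_grip between -0.0115 and 0.0115 m and x of ring_mid in the frame of stick_grip between 0.043 and 0.126 m and y of ring_mid in the frame of stick_grip between -0.0115 and 0.0115 m and z of ring_mid in the frame of stick_grip between -0.0115 and 0.0115 m and x of ring_high in the frame of stick_grip between 0.043 and 0.126 m and y of ring_high in the frame of stick_grip between -0.0115 and 0.0115 m and z of ring_high in the frame of stick_grip between -0.0115 and 0.0115 m and distance of each of ring_low, ring_mid, ring_high from where it was at the start of the episode below 0.03 m), for 0.1 s.
2. all three rings hang on the rod together, clear of the rack (x of ring_low in the frame of stick_grip between 0.043 and 0.126 m and y of ring_low in the frame of stick_grip between -0.0115 and 0.0115 m and z of ring_low in the frame of stick_grip between -0.0115 and 0.0115 m and x of ring_mid in the frame of stick_grip between 0.043 and 0.126 m and y of ring_mid in the frame of stick_grip between -0.0115 and 0.0115 m and z of ring_mid in the frame of stick_grip between -0.0115 and 0.0115 m and x of ring_high in the frame of stick_grip between 0.043 and 0.126 m and y of ring_high in the frame of stick_grip between -0.0115 and 0.0115 m and z of ring_high in the frame of stick_grip between -0.0115 and 0.0115 m and distance of each of ring_low, ring_mid, ring_high from where it was at the start of the episode above 0.05 m and contact force between each of ring_low, ring_mid, ring_high and rack below 0.02 N and height (world z) of each of ring_low, ring_mid, ring_high above 0.09 m), for 0.2 s.
3. the loaded stick is lowered to the tray floor while still held (x of ring_low in the frame of stick_grip between 0.043 and 0.126 m and y of ring_low in the frame of stick_grip between -0.0115 and 0.0115 m and z of ring_low in the frame of stick_grip between -0.0115 and 0.0115 m and x of ring_mid in the frame of stick_grip between 0.043 and 0.126 m and y of ring_mid in the frame of stick_grip between -0.0115 and 0.0115 m and z of ring_mid in the frame of stick_grip between -0.0115 and 0.0115 m and x of ring_high in the frame of stick_grip between 0.043 and 0.126 m and y of ring_high in the frame of stick_grip between -0.0115 and 0.0115 m and z of ring_high in the frame of stick_grip between -0.0115 and 0.0115 m and x of stick_grip in the frame of tray between -0.12 and 0.12 m and y of stick_grip in the frame of tray between -0.075 and 0.075 m and z of stick_grip in the frame of tray below 0.05 m and contact force between the fingers and stick above 0.5 N), for 0.1 s.
At the end, for the whole second after the job is handed in: the stick lies flat inside the tray (handle centre less than 34 mm and rod tip less than 45 mm above the tray's underside), with all three rings still threaded on its rod, standing in the tray (centres less than 45 mm above its underside), all at rest (under 30 mm/s) and let go (x of ring_low in the frame of stick_grip between 0.043 and 0.126 m and y of ring_low in the frame of stick_grip between -0.0115 and 0.0115 m and z of ring_low in the frame of stick_grip between -0.0115 and 0.0115 m and x of ring_mid in the frame of stick_grip between 0.043 and 0.126 m and y of ring_mid in the frame of stick_grip between -0.0115 and 0.0115 m and z of ring_mid in the frame of stick_grip between -0.0115 and 0.0115 m and x of ring_high in the frame of stick_grip between 0.043 and 0.126 m and y of ring_high in the frame of stick_grip between -0.0115 and 0.0115 m and z of ring_high in the frame of stick_grip between -0.0115 and 0.0115 m and x of stick_grip in the frame of tray between -0.12 and 0.12 m and y of stick_grip in the frame of tray between -0.075 and 0.075 m and z of stick_grip in the frame of tray below 0.034 m and x of stick_tip in the frame of tray between -0.13 and 0.13 m and y of stick_tip in the frame of tray between -0.085 and 0.085 m and z of each of stick_tip, ring_low, ring_mid, ring_high in the frame of tray below 0.045 m and x of ring_low in the frame of tray between -0.12 and 0.12 m and y of ring_low in the frame of tray between -0.075 and 0.075 m and x of ring_mid in the frame of tray between -0.12 and 0.12 m and y of ring_mid in the frame of tray between -0.075 and 0.075 m and x of ring_high in the frame of tray between -0.12 and 0.12 m and y of ring_high in the frame of tray between -0.075 and 0.075 m and linear speed of each of ring_low, ring_mid, ring_high, stick below 0.03 m/s); the robot touches nothing.
It fails at once if the bell is moved by more than 25 mm (distance of bell from where it was at the start of the episode above 0.025 m).
It fails at once if the jar is moved by more than 25 mm (distance of jar from where it was at the start of the episode above 0.025 m).
It fails at once if the remote is moved by more than 25 mm (distance of remote from where it was at the start of the episode above 0.025 m).
It also fails if it takes over 67 s, if anything falls off the work surface, if the arm or the gripper's body presses on something with over 40 N, if the wrist force passes 120 N, or if a joint passes its speed limit or range.

ROBOT

A 6-joint arm with a two-finger parallel gripper is mounted at the origin on the work surface. World frame = base frame: x ahead of the robot, y to its left, z up, the work surface at z = 0. Lengths are in mm, angles in rad, forces in N, time in s.
With the tool pointing down it reaches from about 275 to 1000 mm from the base axis. Payload 8.4 kg.
Tool frame: the origin (TCP) lies at the very end of the fingers, on their centre line; the grasp point (between the pads) lies 19 mm behind it; x points along the fingers, y is the direction in which the jaws open and shut, and the axes are right-handed (so a half turn about x gives the same grasp; the last joint's range is limited). The gripper opens to 85 mm and grips with 20 to 120 N. Pads are 22 mm wide; open, the fingers measure 114 mm over their backs; the gripper's body (76 mm by 85 mm) begins 54 mm behind the grasp point. The pads swing forward as they close: fully open they stand 13 mm farther back than shut.
Start: joints at [-1.302, 0.353, 1.633, -0, 1.155, -0.002], TCP at [167.187, -602.226, 231.281] pointing down, gripper open.
Joint ranges: [-2.63, 2.63], [-0.92, 2.1], [0.06, 2.66], [-1.3, 4.44], [0, 2.69], [-3.02, 3.02]. Speed limits (rad/s): [2.22, 2.22, 2.79, 3.14, 3.14, 3.14].

INTERFACE

Orientations are given as [roll, pitch, yaw] about the fixed x, y, z axes, in that order (R = Rz(yaw) Ry(pitch) Rx(roll)).
In Python, from rig import r, grab_frame, camera_params, sign_off gives the robot as it stands.
- The arm moves only by the tool drive_tool, never from a script. Its argument "rows" is one flat list of numbers, 7 for each row, row after row: the shift along the tool's x, y, z in mm, then the turn, a rotation vector about the tool's x, y, z in degrees, then the opening in per cent of the stroke, from 0 (shut) to 100 (fully open). In form: [x, y, z, rx, ry, rz, fingers, x, y, z, rx, ry, rz, fingers, ...]. A call has 1 to 10 rows; each row is the pose to reach, as a shift and turn from the pose measured when the call began, along the tool's axes at that moment; what a row does not reach only later rows make up. A row lasts 1/8 s, in which the tool goes at most 62.5 mm and 10.7 degrees, less where a joint would pass 70% of its speed; a pose out of reach is approached as far as the arm can. A call with a gripper value outside its range is refused whole. The fingers move at their own pace and stop on an object; "newtons" is the grip in N (left out, the last holds). Time passes only in rows, so rows that repeat a pose let the fingers close. It gives the time, the measured TCP pose, the force and the opening at its end, in the units of the state.
- r.sense(): the state, without advancing time (a new reading comes with each control period).
- grab_frame(name): name is "scene" or "top" or "wrist"; returns the picture (384x512x3 uint8, red, green, blue); there is no depth.
- camera_params(name): a dict with "vertical_fov" (degrees; the focal length in pixels is half the picture's height over the tangent of half this angle, whatever the lens; pixels are square), "cx", "cy" (the principal point, pixels), "k1" (the pictures are not rectified: a ray, as slopes to the right and down, at radius r is drawn at 1 + k1 r^2 times it, then the intrinsics apply), "pose" (4x4, takes a point from camera to world coordinates); the wrist camera has in their place "tool_from_camera" (4x4, takes a point from camera to tool coordinates, whose origin is the TCP and whose axes are the tool frame's). Camera axes: x right, y down, z forward; pixel columns grow to the right and rows downward; lengths in mm; the calibration is good to about 2 mm. A picture is of the moment at which its call begins: read the wrist's pose just before it. camera_params takes no time and is no camera call.
- sign_off(): hands the job in, once; it reports no verdict.
The state is a dict: "clock": time; "qpos": joint angles; "qvel": joint speeds; "joint_efforts": joint torques, N m; "eef_pos": TCP position; "tcp_rot": TCP orientation; "contact_force": force on the tool from outside, world axes, zero at the start; "wrist_torque": the same for the moment, N m; "opening": opening from 0.0 (shut) to 1.0 (fully open).
Only numpy, scipy, OpenCV 4.12 (cv2) and the standard library are available. Lean on these libraries where they do the work, as an engineer would, in place of code of your own. Each camera call takes 0.05 s, during which the arm holds its last target.

## Working session

There is one attempt and no reset: what is moved stays moved. The work goes in short steps, Python scripts to look and compute and a tool call to move; the robot and the scene stay as the last step left them, time stands still between calls to the robot, and variables do not carry over. Pictures are saved under pics/ and viewed, and the job is handed in when it is done.

Besides the shell and the picture viewer there is one more tool, called after "Call:" as name(argument=value, ...), one argument or row to a line, values as JSON. drive_tool: Moves the arm, as the interface text tells. Its arguments: {"type":"object","properties":{"rows":{"type":"array","items":{"type":"number"}},"newtons":{"type":"number"}},"required":["rows"]}

```bash
ls; mkdir -p pics; python3 - <<'E'
from rig import r, grab_frame, camera_params
import cv2
print(r.sense())
for n in ["scene","top","wrist"]:
    print(n,camera_params(n))
    cv2.imwrite(f"pics/{n}0.png",grab_frame(n)[:,:,::-1])
E
```

```text
pics
{'clock': 0.0, 'qpos': array([-1.30240984e+00,  3.53651957e-01,  1.63412127e+00, -2.71486451e-05,
        1.15518889e+00, -2.41682114e-03]), 'qvel': array([-4.00799150e-04, -9.54561994e-04, -7.46659788e-04,  8.82075432e-04,
        5.25470488e-04,  7.22763117e-05]), 'joint_efforts': array([ 1.07389205e-03, -6.05252910e+01, -3.42060721e+01, -1.54683603e-04,
        9.35397518e-03,  4.59419323e-05]), 'eef_pos': array([ 167.04934213, -601.77945991,  230.5648014 ]), 'tcp_rot': array([-1.55508948,  1.56942663,  1.85731746]), 'contact_force': array([0.3892611 , 0.45529828, 0.56445061]), 'wrist_torque': array([-0.00561657, -0.03873117,  0.01426011]), 'opening': 1.0009808393855633}
scene {'vertical_fov': 50.376368246883985, 'cx': 247.74521322624943, 'cy': 195.6301124387549, 'k1': -0.11919272615037486, 'pose': array([[ 7.62029115e-01,  4.83204620e-01, -4.31074150e-01,
         1.08902958e+03],
       [ 6.47539955e-01, -5.66673178e-01,  5.09483579e-01,
        -5.34484350e+02],
       [ 1.90666052e-03, -6.67379056e-01, -7.44715758e-01,
         8.82209045e+02],
       [ 0.00000000e+00,  0
[... 313 characters left out ...]
, -1.92710868e-02,
         2.43599815e+01],
       [-3.29306058e-03, -2.23229490e-01, -9.74760356e-01,
         8.89017331e+02],
       [ 0.00000000e+00,  0.00000000e+00,  0.00000000e+00,
         1.00000000e+00]])}
wrist {'vertical_fov': 70.37940102716016, 'cx': 256.7174441380918, 'cy': 190.40531015345385, 'k1': -0.051459148492062734, 'tool_from_camera': array([[ 7.76147324e-04, -2.70510579e-01,  9.62716690e-01,
        -1.43045413e+02],
       [ 9.99999399e-01, -5.35490177e-04, -9.56670456e-04,
        -7.84646533e-01],
       [ 7.74314810e-04,  9.62716853e-01,  2.70510001e-01,
        -6.72641657e+01],
       [ 0.00000000e+00,  0.00000000e+00,  0.00000000e+00,
         1.00000000e+00]])}
```

View pics/scene0.png

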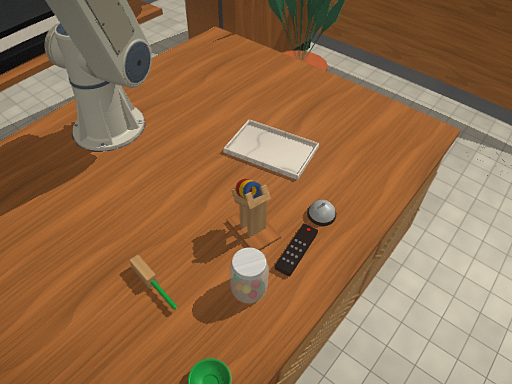

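View pics/top0.png

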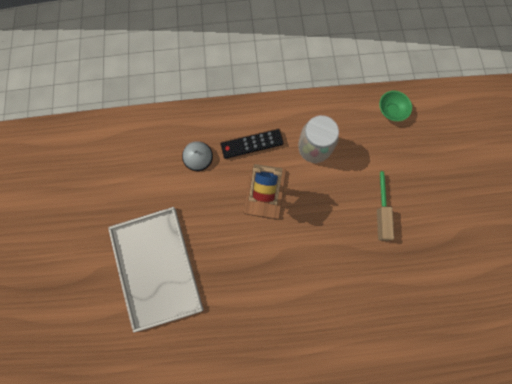

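View pics/wrist0.png

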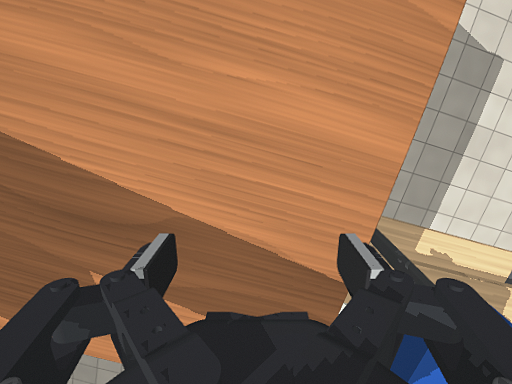

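The scene is clear: stick at top-view (387,205), rack at (265,187), tray at (155,268), bell, remote and jar beyond the rack. I'll zoom in for accurate pixels.

```bash
cat > h.py <<'E'
import numpy as np, cv2
from rig import r, grab_frame, camera_params
from scipy.spatial.transform import Rotation as R
def K(p):
    f=192/np.tan(np.radians(p["vertical_fov"]/2)); return f,p["cx"],p["cy"],p["k1"]
def toolT(s=None):
    s=s or r.sense(); T=np.eye(4); T[:3,:3]=R.from_euler('xyz',s["tcp_rot"]).as_matrix(); T[:3,3]=s["eef_pos"]; return T
def campose(n,T=None):
    p=camera_params(n)
    return p["pose"] if "pose" in p else (T if T is not None else toolT())@p["tool_from_camera"]
def ray(n,uv,T=None):
    p=camera_params(n);f,cx,cy,k=K(p)
    d=np.array([(uv[0]-cx)/f,(uv[1]-cy)/f]);s=d.copy()
    for _ in range(30): s=d/(1+k*(s@s))
    P=campose(n,T);v=P[:3,:3]@np.array([s[0],s[1],1]);return P[:3,3],v/np.linalg.norm(v)
def atz(n,uv,z,T=None):
    o,v=ray(n,uv,T);return o+v*(z-o[2])/v[2]
def proj(n,X,T=None):
    p=camera_params(n);f,cx,cy,k=K(p);P=campose(n,T)
    X=np.atleast_2d(X);c=(X-P[:3,3])@P[:3,:3];s=c[:,:2]/c[:,2:]
    q=1+k*(s**2).sum(1,keepdims=True);return s*q*f+[cx,cy]
def crop(src,dst,x0,y0,w,h,k):
    im=cv2.imread(src)[y0:y0+h,x0:x0+w];cv2.imwrite(dst,cv2.resize(im,None,fx=k,fy=k,interpolation=cv2.INTER_CUBIC))
E
python3 - <<'E'
from h import *
crop("pics/top0.png","pics/t_stick.png",350,160,70,90,6)
crop("pics/top0.png","pics/t_rack.png",230,150,80,75,8)
crop("pics/scene0.png","pics/s_rack.png",210,165,90,90,6)
crop("pics/scene0.png","pics/s_stick.png",120,245,70,75,7)
E
```

```text
(no output)
```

View pics/t_stick.png

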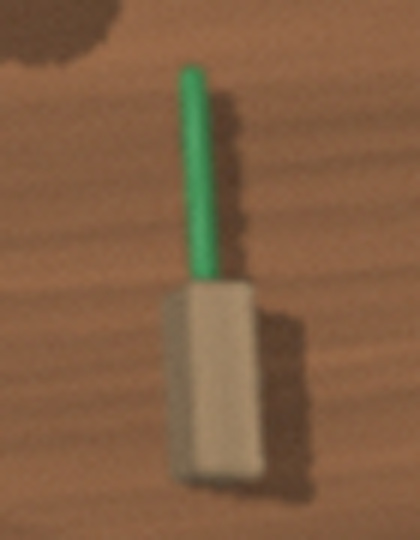

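View pics/t_rack.png

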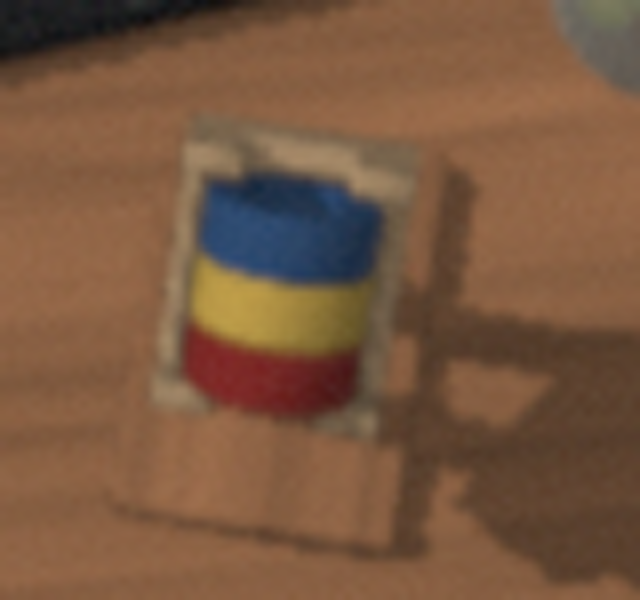

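View pics/s_rack.png

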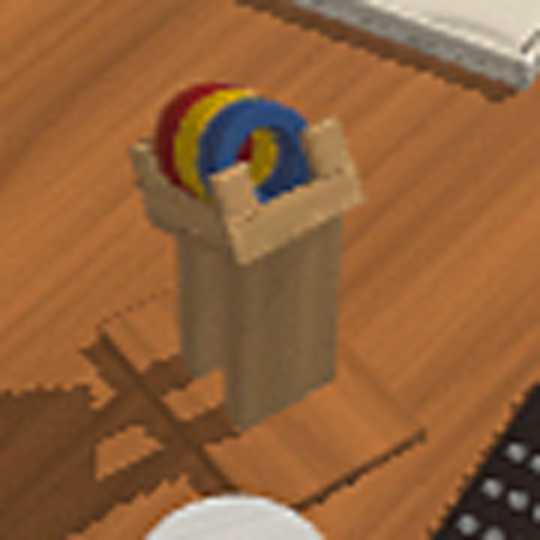

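View pics/s_stick.png

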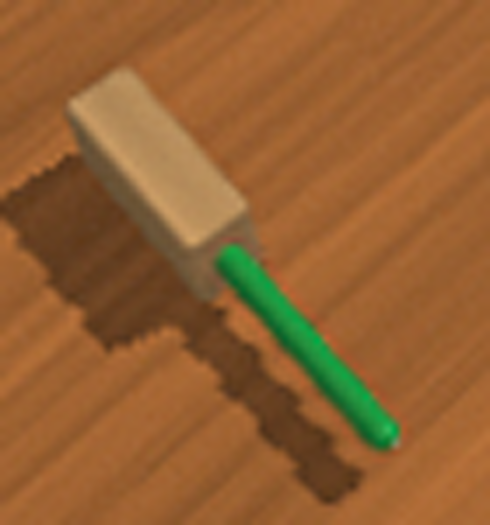

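```bash
cat >> h.py <<'E'
def un(p,x0,y0,k): return np.array([(p[0]+.5)/k-.5+x0,(p[1]+.5)/k-.5+y0])
E
python3 - <<'E'
from h import *
np.set_printoptions(precision=1,suppress=True)
t=lambda p:un(p,350,160,6)
for p in [(190,285),(250,285),(263,475),(193,475)]: print("top face",atz("top",t(p),40))
print("tip",atz("top",t((194,68)),20),"rodbase",atz("top",t((205,280)),20))
s=lambda p:un(p,120,245,7)
for p in [(68,105),(127,67),(248,208),(190,250)]: print("scene face",atz("scene",s(p),40))
print("tip s",atz("scene",s((387,437)),20),"rodbase",atz("scene",s((228,255)),20))
def tri(a,b):
    (o1,v1),(o2,v2)=ray("top",a),ray("scene",b)
    A=np.stack([v1,-v2],1);x=np.linalg.lstsq(A,o2-o1,rcond=None)[0]
    p,q=o1+x[0]*v1,o2+x[1]*v2;return (p+q)/2,np.linalg.norm(p-q)
rt=lambda p:un(p,230,150,8); rs=lambda p:un(p,210,165,6)
# base corners
for p in [(108,500),(395,548)]: print("base near",atz("top",rt(p),8))
for p in [(425,435),(300,505),(97,325)]: print("base scene",atz("scene",rs(p),8))
# plate upper: top corners right end: top view (420,150) ; scene
print("uplate corners",tri(rt((193,118)),rs((337,120))),tri(rt((423,148)),rs((215,185))))
# tray corners
for p in [(176,209),(202,311),(135,328),(110,228)]: print("tray",atz("top",p,18))
for p in [(252,121),(319,149),(297,177),(223,149)]: print("tray s",atz("scene",p,18))
for n,p in [("jar",(322,131)),("jarS",(249,260))]: print(n,atz("top" if n=="jar" else "scene",p,118))
print("remote",[atz("top",q,18) for q in [(220,142),(281,130),(284,147),(223,158)]])
print("bell",atz("top",(197,152),54))
E
```

```text
top face [ 592.  -291.9   40. ]
top face [ 589.4 -316.5   40. ]
top face [ 513.1 -308.    40. ]
top face [ 516.2 -279.8   40. ]
tip [ 686.8 -317.8   20. ] rodbase [ 596.3 -306.    20. ]
scene face [ 516.7 -307.8   40. ]
scene face [ 520.1 -283.6   40. ]
scene face [ 596.3 -293.5   40. ]
scene face [ 593.8 -317.5   40. ]
tip s [ 685.2 -315.8   20. ] rodbase [ 593.5 -304.9   20. ]
base near [619.7  43.1   8. ]
base near [595.7 -44.    8. ]
base scene [743.8   7.6   8. ]
base scene [725.4 -56.8   8. ]
base scene [592.2 -40.3   8. ]
uplate corners (array([688.8,   7.2, 172.6]), np.float64(2.723845060015257)) (array([674.7, -51.3, 173. ]), np.float64(2.391629712446856))
tray [642.2 207.5  18. ]
tray [394.  160.6  18. ]
tray [369.1 320.8  18. ]
tray [610.8 374.4  18. ]
tray s [378.2 327.   18. ]
tray s [632.4 356.2  18. ]
tray s [652.  208.3  18. ]
tray s [400.4 157.2  18. ]
jar [ 770.5 -157.6  118. ]
jarS [ 772.4 -155.3  118. ]
remote [array([806. ,  85.1,  18. ]), array([822.8, -75.2,  18. ]), array([775.6, -77.3,  18. ]), array([762. ,  80.8,  18. ])]
bell [772. 141.  54.]
```

```bash
cat >> h.py <<'E'
def pose(G,yaw,el=0,back=0.,lat=0,ax=0,flip=1):
    """tool pose with stick grip point at G (mm), stick yaw deg, elevation deg; back: grasp point shift back (away from fingers' end)"""
    y=np.radians(yaw);e=np.radians(el)
    h=np.array([np.cos(y),np.sin(y),0]);u=h*np.cos(e)+np.array([0,0,np.sin(e)]);n=-h*np.sin(e)+np.array([0,0,np.cos(e)])
    s=np.cross(n,u);M=np.stack([-n,flip*s,flip*u],1)
    T=np.eye(4);T[:3,:3]=M;T[:3,3]=np.array(G)+(-n)*(19-back)+s*lat+u*ax;return T
def rel(T,say=""):
    C=toolT();D=np.linalg.inv(C)@T
    print(say,"shift",np.round(D[:3,3],1),"rotvec",np.round(np.degrees(R.from_matrix(D[:3,:3]).as_rotvec()),2))
E
python3 - <<'E'
from h import *
print(np.round(toolT(),3))
rel(pose((555,-300,180),-7.3),"above")
rel(pose((555,-300,180),-7.3,flip=-1),"aboveflip")
E
```

```text
[[-0.00000e+00  2.68000e-01 -9.64000e-01  1.67072e+02]
 [ 1.00000e-03 -9.64000e-01 -2.68000e-01 -6.01894e+02]
 [-1.00000e+00 -1.00000e-03  0.00000e+00  2.30734e+02]
 [ 0.00000e+00  0.00000e+00  0.00000e+00  1.00000e+00]]
above shift [  69.9 -187.  -454.6] rotvec [-1.5718e+02 -8.0000e-02  2.0000e-02]
aboveflip shift [  69.9 -187.  -454.6] rotvec [2.282e+01 1.000e-02 6.000e-02]
```

Call:
drive_tool(
  rows=[0, -20, -46, 2.3, 0, 0, 100, 5, -40, -95, 5, 0, 0, 100, 15, -60, -145, 7.5, 0, 0, 100, 20, -80, -195, 10, 0, 0, 100, 30, -100, -245, 12.5, 0, 0, 100, 40, -120, -295, 15, 0, 0, 100, 50, -140, -345, 17.5, 0, 0, 100, 60, -160, -395, 20, 0, 0, 100, 70, -187, -455, 22.8, 0, 0, 100, 70, -187, -455, 22.8, 0, 0, 100],
  newtons=80,
)

```text
clock: 1.4
eef_pos: [557.7, -296.9, 159.8]
tcp_rot: [-1.091, 1.569, 1.927]
contact_force: [-1.9, 0.1, 0.2]
opening: 1.0
```

```bash
python3 - <<'E'
from h import *
s=r.sense();print(s["clock"],s["eef_pos"],s["qpos"],np.abs(s["qvel"]).max())
T=toolT();np.save("T1.npy",T)
cv2.imwrite("pics/w1.png",grab_frame("wrist")[:,:,::-1])
crop("pics/w1.png","pics/w1b.png",0,0,512,384,1.5)
E
```

```text
1.4 [ 557.70329272 -296.91568849  159.82175171] [-0.49241884  0.43634483  1.67963142  0.00177072  1.02733759  1.20133275] 0.02890024041676475
```

View pics/w1b.png

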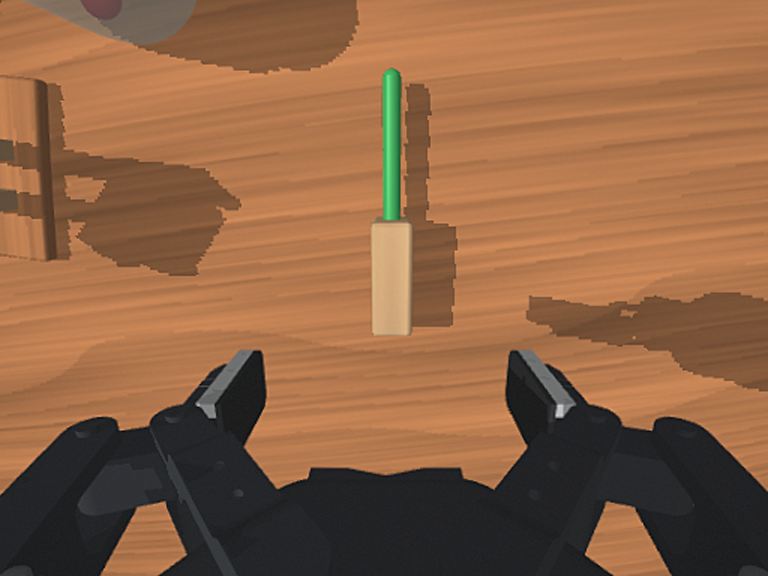

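The wrist view shows the handle's top face spanning (372,223) to (411,335) and the tip at (392,69) (1.5x picture), nearly parallel to the jaws.

```bash
python3 - <<'E'
from h import *
np.set_printoptions(precision=1,suppress=True)
T=np.load("T1.npy");w=lambda p:un(p,0,0,1.5)
c=[atz("wrist",w(p),40,T) for p in [(371,222),(411.5,222),(411,335),(372,335)]]
for q in c: print(q)
print("center",np.mean(c,0)); tip=atz("wrist",w((392,67)),20,T); b=atz("wrist",w((392,219)),20,T);print("tip",tip,"base",b)
f=(c[0]+c[1])/2;k=(c[2]+c[3])/2;print("yaw handle",np.degrees(np.arctan2(*(f-k)[[1,0]])),"rod",np.degrees(np.arctan2(*(tip-b)[[1,0]])))
E
```

```text
[ 594.2 -291.5   40. ]
[ 591.  -317.3   40. ]
[ 513.5 -308.6   40. ]
[ 516.9 -281.8   40. ]
center [ 553.9 -299.8   40. ]
tip [ 687.6 -316.7   20. ] base [ 592.1 -305.1   20. ]
yaw handle -6.789888168504237 rod -6.921927079575948
```

```bash
python3 - <<'E'
from h import *
rel(pose((554.3,-300,20),-6.9,back=3,flip=-1),"grasp")
E
```

```text
grasp shift [156.1   2.5   1.8] rotvec [-0.2   0.08  0.09]
```

Call:
drive_tool(
  rows=[40, 2.5, 1.8, -0.2, 0, 0, 100, 90, 2.5, 1.8, -0.2, 0, 0, 100, 130, 2.5, 1.8, -0.2, 0, 0, 100, 150, 2.5, 1.8, -0.2, 0, 0, 100, 156, 2.5, 1.8, -0.2, 0, 0, 100, 156, 2.5, 1.8, -0.2, 0, 0, 60, 156, 2.5, 1.8, -0.2, 0, 0, 20, 156, 2.5, 1.8, -0.2, 0, 0, 0, 156, 2.5, 1.8, -0.2, 0, 0, 0, 156, 2.5, 1.8, -0.2, 0, 0, 0],
  newtons=80,
)

```text
clock: 2.7
eef_pos: [555.1, -300.4, 5.3]
tcp_rot: [-1.934, 1.57, 1.087]
contact_force: [-0.1, 0.2, 5.8]
opening: 0.318
```

```bash
python3 - <<'E'
from h import *
s=r.sense();print(s["clock"],s["eef_pos"],s["opening"],s["contact_force"])
rel(pose((554.3,-300,20),-6.9,back=3,flip=-1),"grasp")
T=toolT();np.save("T2.npy",T)
cv2.imwrite("pics/w2.png",grab_frame("wrist")[:,:,::-1])
crop("pics/w2.png","pics/w2b.png",0,0,512,384,1.5)
E
```

```text
2.7 [ 555.11341708 -300.42722028    5.29000705] 0.3182189095341342 [-0.06965356  0.20725665  5.83709132]
grasp shift [ 1.3 -0.3  0.9] rotvec [ 0.01 -0.02  0.04]
```

View pics/w2b.png

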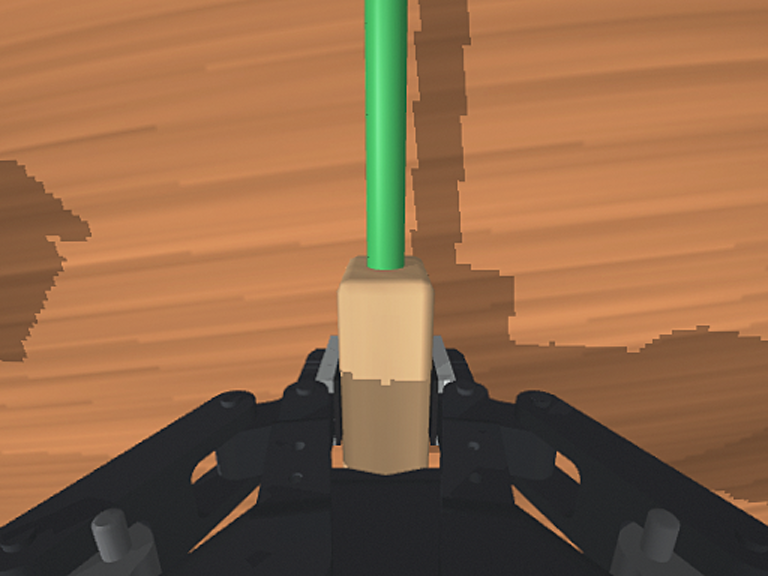

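```bash
cat >> h.py <<'E'
def stickpose(G,yaw,el=0):
    y=np.radians(yaw);e=np.radians(el)
    h=np.array([np.cos(y),np.sin(y),0]);u=h*np.cos(e)+np.array([0,0,np.sin(e)]);n=-h*np.sin(e)+np.array([0,0,np.cos(e)])
    T=np.eye(4);T[:3,:3]=np.stack([u,np.cross(n,u),n],1);T[:3,3]=G;return T
def tool_for(S): return S@np.linalg.inv(np.load("TS.npy"))
def stick_now(): return toolT()@np.load("TS.npy")
E
python3 - <<'E'
from h import *
T=toolT()
# stick held: yaw follows the jaws
C=T[:3,3]; yaw=np.degrees(np.arctan2(-T[1,2],-T[0,2])); print(yaw)
h=np.array([np.cos(np.radians(yaw)),np.sin(np.radians(yaw)),0]);G=C+h*((np.array([554,-300,0])-C)@h);G[2]=20
TS=np.linalg.inv(T)@stickpose(G,yaw);np.save("TS.npy",TS);print(np.round(TS,2))
A=np.array([654,-15,142]);P=stickpose(A,-14.5,30)
G=(P@[-200,0,60,1])[:3];print(G)
rel(tool_for(stickpose(G,-14.5,30)))
rel(tool_for(stickpose([G[0]-10,-300,130],-6.9,0)),"lift")
E
```

```text
-6.886432009009051
[[ 0.000e+00  0.000e+00 -1.000e+00 -1.468e+01]
 [ 0.000e+00 -1.000e+00 -0.000e+00 -1.000e-02]
 [-1.000e+00 -0.000e+00 -0.000e+00  1.190e+00]
 [ 0.000e+00  0.000e+00  0.000e+00  1.000e+00]]
[457.26748055  35.87848894  93.96152423]
 shift [ -76.3 -321.1  129.2] rotvec [ 7.42 29.96  2.  ]
lift shift [-110.    12.5  105.9] rotvec [0.01 0.   0.  ]
```

Call:
drive_tool(
  rows=[-40, 0, 0, 0, 0, 0, 0, -90, 0, 0, 0, 0, 0, 0, -120, -20, 20, 0, 0, 0, 0, -120, -75, 40, 1.5, 6, 0.4, 0, -115, -130, 60, 3, 12, 0.8, 0, -110, -185, 85, 4.4, 18, 1.2, 0, -100, -240, 105, 5.9, 24, 1.6, 0, -90, -290, 125, 7.4, 30, 2, 0, -76, -321, 129, 7.4, 30, 2, 0, -76, -321, 129, 7.4, 30, 2, 0],
  newtons=100,
)

```text
clock: 4.0
eef_pos: [481.0, -61.3, 105.5]
tcp_rot: [3.054, 1.075, -0.322]
contact_force: [0.6, -0.5, -0.1]
opening: 0.316
```

```bash
python3 - <<'E'
from h import *
s=r.sense();print(s["clock"],s["eef_pos"],s["opening"],s["contact_force"],s["qpos"])
print(np.round(stick_now(),3))
T=toolT();np.save("T3.npy",T)
for n in ["wrist","scene","top"]: cv2.imwrite(f"pics/{n}3.png",grab_frame(n)[:,:,::-1])
crop("pics/wrist3.png","pics/w3b.png",0,0,512,384,1.5)
crop("pics/scene3.png","pics/s3b.png",130,130,160,130,5)
crop("pics/top3.png","pics/t3b.png",200,130,120,90,6)
E
```

```text
4.0 [480.96759429 -61.27271629 105.54927909] 0.3160851099486088 [ 0.63469306 -0.47143838 -0.14704125] [-0.0340442   0.18475688  2.37644291 -0.92956911  0.16964608  2.66154492]
[[ 8.59000e-01  2.43000e-01 -4.51000e-01  4.73321e+02]
 [-1.95000e-01  9.69000e-01  1.51000e-01 -5.88160e+01]
 [ 4.74000e-01 -4.20000e-02  8.80000e-01  1.17899e+02]
 [ 0.00000e+00  0.00000e+00  0.00000e+00  1.00000e+00]]
```

View pics/w3b.png

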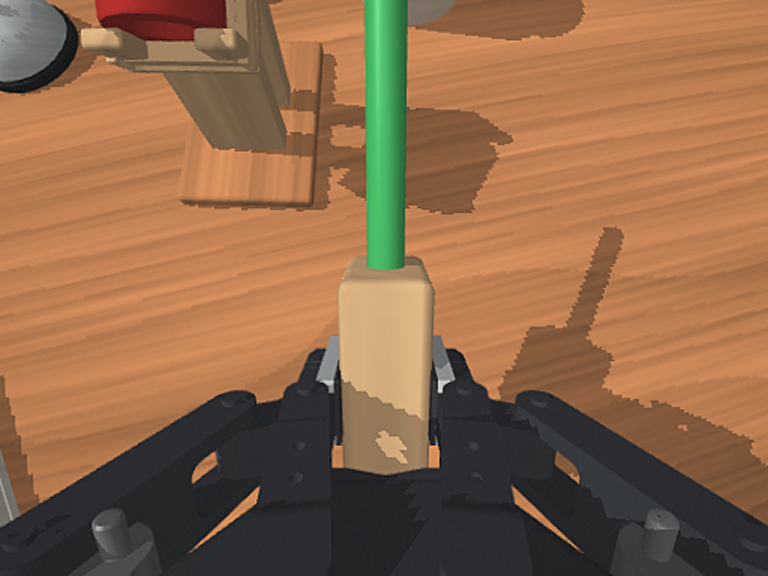

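View pics/s3b.png

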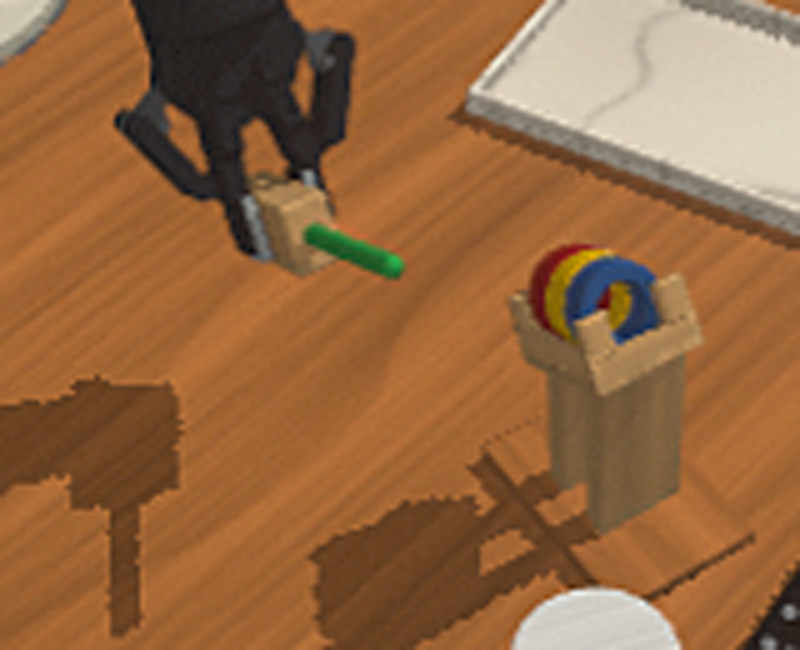

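View pics/t3b.png

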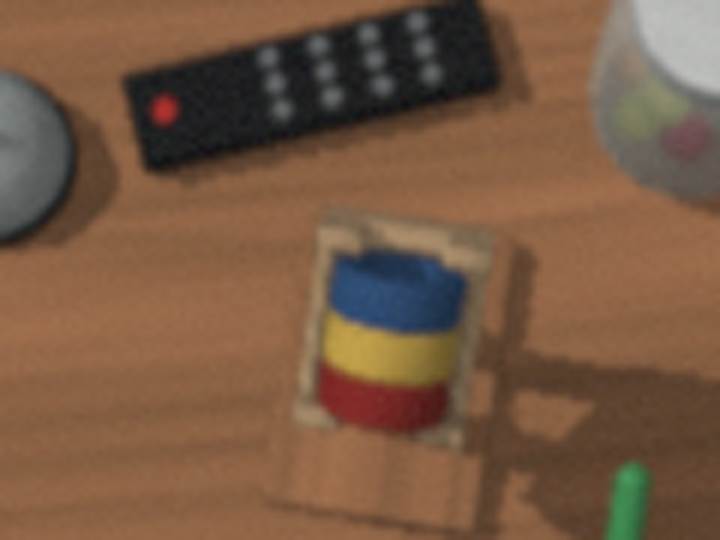

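The camera shows the stick held true, but the tool stopped short: j5 is at 0.17 (limit 0) and j6 at 2.66, so a square grasp tilted 30° runs into the wrist limits. I'll fit the kinematics before deciding on a leaned regrasp.

```bash
cat > kin.py <<'E'
from h import *
from scipy.optimize import least_squares
Q=[([-1.30240984,.353651957,1.63412127,-2.7e-5,1.15518889,-.00241682],[167.049,-601.779,230.565],[-1.55508948,1.56942663,1.85731746]),
([-0.49241884,0.43634483,1.67963142,0.00177072,1.02733759,1.20133275],[557.703,-296.916,159.822],None),
([-0.0340442,0.18475688,2.37644291,-0.92956911,0.16964608,2.66154492],[480.968,-61.273,105.549],None)]
Q=[list(a) for a in Q]
Rx=lambda a:R.from_euler('x',a).as_matrix();Ry=lambda a:R.from_euler('y',a).as_matrix();Rz=lambda a:R.from_euler('z',a).as_matrix()
def fk(q,p,s4=1,s6=1):
    a1,h,a2,L3,e,Lt,py,pz=p
    M=Rz(q[0]);X=M@[a1,0,0]+[0,0,h]
    M=M@Ry(q[1]);X=X+M@[0,0,a2]
    # at q3=0 forearm along z ; forearm frame: tool axis direction = local z
    M=M@Ry(q[2]);X=X+M@[e,0,L3]
    M=M@Rz(s4*q[3])@Ry(q[4]);M=M@Rz(s6*q[5]);X=X+M@[0,0,Lt]
    return X,M
E
python3 - <<'E'
from kin import *
T3=np.load("T3.npy");T1=np.load("T1.npy")
Rm=[R.from_euler('xyz',Q[0][2]).as_matrix(),T1[:3,:3],T3[:3,:3]]
for s4 in (1,-1):
  for s6 in (1,-1):
    off=[]
    for (q,x,_),Mm in zip(Q,Rm):
        X,M=fk(q,[0]*8,s4,s6); off.append(M.T@Mm)
    print(s4,s6,np.round(off[0],2).tolist(),[round(float(np.degrees(R.from_matrix(o.T@off[0]).magnitude())),2) for o in off])
E
```

```text
1 1 [[0.0, -1.0, -0.0], [-0.0, 0.0, -1.0], [1.0, 0.0, -0.0]] [0.0, 0.0, 0.0]
1 -1 [[0.0, -1.0, -0.0], [-0.0, 0.0, -1.0], [1.0, 0.0, -0.0]] [0.0, 137.94, 54.73]
-1 1 [[0.0, -1.0, -0.0], [-0.0, 0.0, -1.0], [1.0, 0.0, -0.0]] [0.0, 0.2, 106.52]
-1 -1 [[-0.0, -1.0, -0.0], [-0.0, 0.0, -1.0], [1.0, 0.0, -0.0]] [0.0, 138.05, 160.64]
```

```bash
python3 - <<'E'
from kin import *
def res(p,w=0.01):
    pp=list(p)+[0,0]
    o=[]
    for q,x,_ in Q: o+=list(fk(q,pp)[0]-np.array(x))
    return np.array(o+[w*p[4],w*p[0]])
for h in (200,350,450):
  s=least_squares(res,[50,h,450,450,0,300]);print(np.round(s.x,1),np.round(s.fun,2))
E
```

```text
[  6.3 284.9 562.3 488.3  55.8 333.4] [-1.47 -0.31 -0.31 -0.6  -1.4   0.4  -0.05 -0.24 -0.09  0.56  0.06]
[  6.3 284.9 562.3 488.3  55.8 333.4] [-1.47 -0.31 -0.31 -0.6  -1.4   0.4  -0.05 -0.24 -0.09  0.56  0.06]
[  6.3 284.9 562.3 488.3  55.8 333.4] [-1.47 -0.31 -0.31 -0.6  -1.4   0.4  -0.05 -0.24 -0.09  0.56  0.06]
```

```bash
cat >> kin.py <<'E'
P=[6.3,284.9,562.3,488.3,55.8,333.4,0,0]
OFF=np.array([[0,-1,0],[0,0,-1],[1,0,0.]])
LO=[-2.63,-.92,.06,-1.3,0,-3.02];HI=[2.63,2.1,2.66,4.44,2.69,3.02]
def ik(T,q0=(0,.3,2,0,.8,1.5)):
    def f(q):
        X,M=fk(q,P);return np.r_[(X-T[:3,3])/100,R.from_matrix(T[:3,:3].T@(M@OFF)).as_rotvec()]
    s=least_squares(f,q0,bounds=(LO,HI));return s.x,np.abs(s.fun).max()
def leantool(S,lean,back=4,ax=0):
    "tool pose for stick pose S; tool body leans towards rod by lean deg"
    L=np.radians(lean);u,s,n=S[:3,0],S[:3,1],S[:3,2]
    xb=-(n*np.cos(L)+u*np.sin(L)) # finger direction
    y=-s;z=np.cross(xb,y);T=np.eye(4);T[:3,:3]=np.stack([xb,y,z],1)
    T[:3,3]=S[:3,3]+n*back+u*ax+xb*19;return T
E
python3 - <<'E'
from kin import *
np.set_printoptions(precision=2,suppress=True)
A=np.array([654,-15,142]);PA=stickpose(A,-14.5,30)
for lean in (0,10,15,20,25):
  print("lean",lean)
  for nm,S in [("grasp",stickpose((554,-300,20),-7)),("pre",stickpose((PA@[-190,0,0,1])[:3],-14.5,30)),("ins",stickpose((PA@[-84,0,0,1])[:3],-14.5,30)),("lift",stickpose((PA@[-84,0,100,1])[:3],-14.5,30)),("tray",stickpose((464,255,26),11))]:
    print(nm,*ik(leantool(S,lean)))
E
```

```text
lean 0
grasp [-0.5   0.64  1.76 -0.    0.74  1.2 ] 2.842170943040401e-15
pre [ 0.14  0.38  2.31 -1.1   0.16  3.02] 0.12078896107418062
ins [ 0.1   0.36  2.19 -1.06  0.2   2.93] 2.3327375204146913e-12
lift [ 0.14  0.12  2.22 -0.58  0.36  2.47] 2.374769358937101e-10
tray [0.5  0.52 1.99 0.   0.63 1.88] 2.6716406864579765e-14
lean 10
grasp [-0.47  0.7   1.64 -0.07  0.97  1.27] 2.4988744197274837e-14
pre [ 0.14  0.39  2.28 -0.72  0.2   2.65] 1.2767887500814057e-12
ins [ 0.06  0.37  2.08 -0.29  0.38  2.14] 2.2737367544323206e-15
lift [ 0.1   0.15  2.11 -0.22  0.56  2.1 ] 3.126388037344441e-15
tray [0.47 0.59 1.87 0.06 0.85 1.81] 2.8245544569927006e-10
lean 15
grasp [-0.45  0.74  1.58 -0.1   1.07  1.3 ] 1.3623322044954933e-13
pre [ 0.11  0.39  2.23 -0.33  0.29  2.24] 3.0553337637684308e-15
ins [ 0.05  0.38  2.02 -0.16  0.49  2.01] 5.684341886080802e-15
lift [ 0.08  0.18  2.06 -0.14  0.66  2.  ] 3.129942597827409e-13
tray [0.46 0.62 1.82 0.08 0.96 1.78] 1.7355763269476934e-11
lean 20
grasp [-0.44  0.78  1.51 -0.12  1.18  1.31] 4.691063458759382e-12
pre [ 0.09  0.4   2.17 -0.15  0.41  2.05] 1.7053025658242404e-14
ins [ 0.03  0.41  1.96 -0.09  0.61  1.92] 1.049329512170516e-12
lift [ 0.06  0.21  2.   -0.08  0.77  1.94] 1.6797590548765064e-10
tray [0.45 0.66 1.76 0.1  1.06 1.77] 4.5152752647936725e-11
lean 25
grasp [-0.43  0.82  1.45 -0.13  1.29  1.33] 4.6276404930267744e-11
pre [ 0.07  0.42  2.12 -0.06  0.52  1.94] 9.163159120362251e-12
ins [ 0.02  0.43  1.9  -0.04  0.72  1.87] 4.568607947055117e-11
lift [ 0.05  0.24  1.94 -0.03  0.87  1.89] 1.1098195479993554e-12
tray [0.44 0.7  1.7  0.11 1.16 1.75] 8.362194202295799e-10
```

```bash
python3 - <<'E'
from kin import *
rel(tool_for(stickpose((545,-150,70),-14,0)),"above")
rel(tool_for(stickpose((545,-150,20.5),-14,0)),"down")
E
```

```text
above shift [ 86.7  66.7 -50.9] rotvec [  0.49 -28.08  -2.52]
down shift [130.3  64.6 -27.6] rotvec [  0.49 -28.08  -2.52]
```

Call:
drive_tool(
  rows=[15, 15, -12, 0.1, -7, -0.6, 0, 35, 30, -25, 0.2, -14, -1.2, 0, 60, 48, -38, 0.4, -21, -1.9, 0, 86, 66, -51, 0.5, -28, -2.5, 0, 86.7, 66.7, -51, 0.5, -28.1, -2.5, 0, 86.7, 66.7, -51, 0.5, -28.1, -2.5, 0],
)

```text
clock: 4.9
eef_pos: [548.1, -150.2, 55.1]
tcp_rot: [-1.678, 1.566, 1.218]
contact_force: [-1.1, 0.9, -1.0]
opening: 0.311
```

```bash
python3 - <<'E'
from kin import *
rel(tool_for(stickpose((545,-150,20.5),-14,0)),"down")
S=stick_now();print(np.round(S,3))
E
```

```text
down shift [49.3  0.8  1.9] rotvec [-0.06 -0.01  0.25]
[[ 9.70000e-01  2.43000e-01 -1.00000e-03  5.46937e+02]
 [-2.43000e-01  9.70000e-01 -4.00000e-03 -1.49956e+02]
 [ 0.00000e+00  4.00000e-03  1.00000e+00  6.98110e+01]
 [ 0.00000e+00  0.00000e+00  0.00000e+00  1.00000e+00]]
```

Call:
drive_tool(
  rows=[25, 0.8, 1.9, 0, 0, 0.2, 0, 42, 0.8, 1.9, 0, 0, 0.2, 0, 48, 0.8, 1.9, 0, 0, 0.2, 0, 49.3, 0.8, 1.9, 0, 0, 0.2, 0, 49.3, 0.8, 1.9, 0, 0, 0.2, 10, 49.3, 0.8, 1.9, 0, 0, 0.2, 50, 49.3, 0.8, 1.9, 0, 0, 0.2, 60, 45, 0.8, 1.9, 0, 0, 0.2, 60],
)

```text
clock: 5.9
eef_pos: [546.1, -150.3, 10.3]
tcp_rot: [-1.791, 1.569, 1.105]
contact_force: [-1.5, 0.1, 0.8]
opening: 0.6
```

```bash
python3 - <<'E'
from kin import *
T=toolT();np.save("T4.npy",T);s=r.sense();print(s["clock"],s["opening"])
cv2.imwrite("pics/w4.png",grab_frame("wrist")[:,:,::-1])
crop("pics/w4.png","pics/w4b.png",0,0,512,384,1.5)
rel(leantool(stickpose((545,-150,20),-14),20,back=3),"lean")
E
```

```text
5.9 0.6004483681296966
lean shift [5.7 0.  8. ] rotvec [ -0.05 -20.07   0.1 ]
```

View pics/w4b.png

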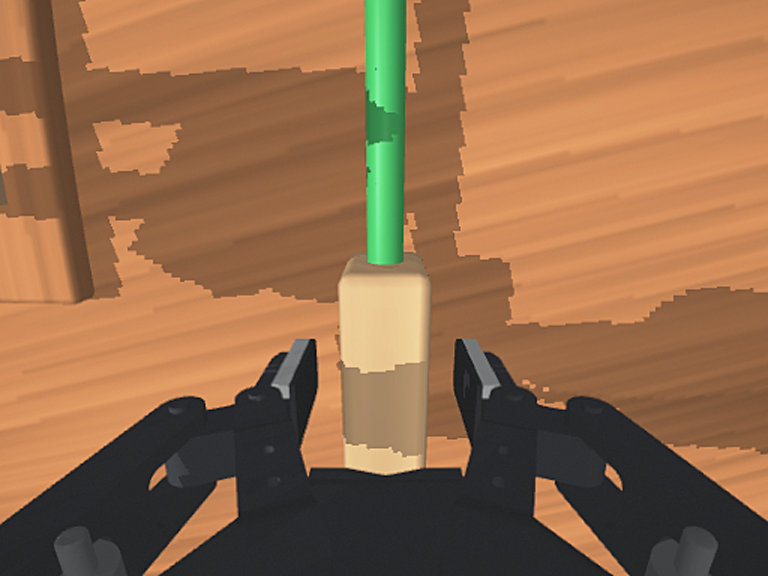

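Call:
drive_tool(
  rows=[-4, 0, 4, 0, -7, 0, 60, -1, 0, 6, 0, -14, 0, 60, 2, 0, 8, 0, -20, 0, 60, 2.5, 0, 8, 0, -20, 0, 60, 2.5, 0, 8, 0, -20, 0, 60],
)

```text
clock: 6.58
eef_pos: [538.3, -148.3, 8.2]
tcp_rot: [-0.005, 1.224, 2.892]
contact_force: [-0.1, 0.3, 0.4]
opening: 0.601
```

```bash
python3 - <<'E'
from kin import *
rel(leantool(stickpose((545,-150,20),-14),20,back=6),"lean");print(r.sense()["contact_force"],toolT()[:3,3])
E
```

```text
lean shift [-0.1  0.  -0.4] rotvec [-0.03 -0.14  0.11]
[-0.11770889  0.25558204  0.37320511] [ 538.26007607 -148.30685163    8.19639797]
```

Good. Close, then check and lift.

Call:
drive_tool(
  rows=[0, 0, -0.4, 0, 0, 0, 30, 0, 0, -0.4, 0, 0, 0, 0, 0, 0, -0.4, 0, 0, 0, 0, 0, 0, -0.4, 0, 0, 0, 0, 0, 0, -0.4, 0, 0, 0, 0],
  newtons=100,
)

```text
clock: 7.2
eef_pos: [538.5, -148.4, 8.8]
tcp_rot: [-0.005, 1.224, 2.892]
contact_force: [-0.8, 0.8, 7.3]
opening: 0.312
```

```bash
python3 - <<'E'
from kin import *
T=toolT();s=r.sense();print(s["clock"],s["opening"],s["contact_force"],T[:3,3])
# stick lies level on table: yaw by jaws (tool y = -stick y)
y=-T[:3,1];yaw=np.degrees(np.arctan2(-y[0],y[1]));print("yaw",yaw)
G=np.array([545.2,-150,20.]);sv=np.array([-np.sin(np.radians(yaw)),np.cos(np.radians(yaw)),0])
G=G+sv*((T[:3,3]-G)@sv);print(G)
TS=np.linalg.inv(T)@stickpose(G,yaw);np.save("TS.npy",TS);print(np.round(TS,3))
A=np.array([654,-15,142]);PA=stickpose(A,-14.5,30)
rel(tool_for(stickpose((PA@[-205,0,60,1])[:3],-14.5,30)),"stage")
rel(tool_for(stickpose((PA@[-205,0,60,1])[:3]+[0,0,0],-14.5,0)),"stage level")
cv2.imwrite("pics/w5.png",grab_frame("wrist")[:,:,::-1])
E
```

```text
7.2 0.31215552766902344 [-0.7783547   0.79193951  7.26356561] [ 538.53441608 -148.37426712    8.77627304]
yaw -14.060325503922519
[ 545.18971555 -150.04106443   20.        ]
[[-3.4000e-01  1.0000e-03 -9.4100e-01 -1.2887e+01]
 [ 0.0000e+00 -1.0000e+00 -2.0000e-03 -1.8000e-02]
 [-9.4100e-01 -1.0000e-03  3.4000e-01 -2.6410e+00]
 [ 0.0000e+00  0.0000e+00  0.0000e+00  1.0000e+00]]
stage shift [ -21.6 -159.1  144.2] rotvec [ 4.e-01  3.e+01 -2.e-02]
stage level shift [ -21.2 -159.2  151. ] rotvec [ 0.41  0.   -0.15]
```

View pics/w5.png

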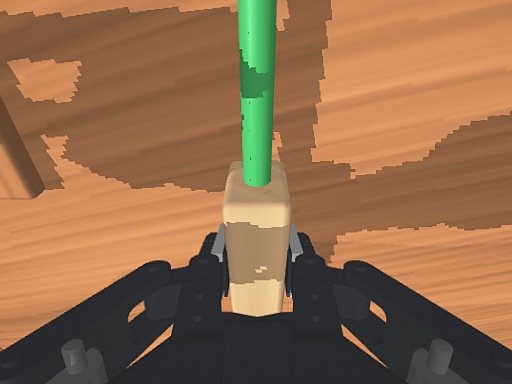

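Call:
drive_tool(
  rows=[-35, 0, 13, 0, 0, 0, 0, -70, -5, 30, 0, 0, 0, 0, -80, -30, 60, 0, 5, 0, 0, -75, -60, 80, 0.1, 10, 0, 0, -65, -90, 100, 0.2, 16, 0, 0, -50, -120, 120, 0.3, 22, 0, 0, -35, -145, 135, 0.4, 27, 0, 0, -21.6, -159, 144, 0.4, 30, 0, 0, -21.6, -159, 144, 0.4, 30, 0, 0, -21.6, -159, 144, 0.4, 30, 0, 0],
)

```text
clock: 8.5
eef_pos: [453.8, 36.8, 78.7]
tcp_rot: [-3.134, 1.393, -0.245]
contact_force: [1.0, 0.2, -0.8]
opening: 0.311
```

```bash
python3 - <<'E'
from h import *
s=r.sense();print(s["clock"],s["eef_pos"],s["opening"],s["qpos"])
print(np.round(stick_now(),3))
T=toolT();np.save("T6.npy",T)
for n in ["wrist","scene","top"]: cv2.imwrite(f"pics/{n}6.png",grab_frame(n)[:,:,::-1])
crop("pics/wrist6.png","pics/w6b.png",0,0,512,384,1.5)
crop("pics/scene6.png","pics/s6b.png",130,130,160,130,5)
crop("pics/top6.png","pics/t6b.png",200,150,110,130,5)
E
```

```text
8.5 [453.7838449   36.75014448  78.69652004] 0.31075552215689145 [ 0.12562785  0.25568266  2.2308133  -0.13534773  0.49330591  2.06250278]
[[ 8.38000e-01  2.50000e-01 -4.84000e-01  4.54099e+02]
 [-2.16000e-01  9.68000e-01  1.25000e-01  3.66700e+01]
 [ 5.00000e-01 -0.00000e+00  8.66000e-01  9.18470e+01]
 [ 0.00000e+00  0.00000e+00  0.00000e+00  1.00000e+00]]
```

View pics/w6b.png

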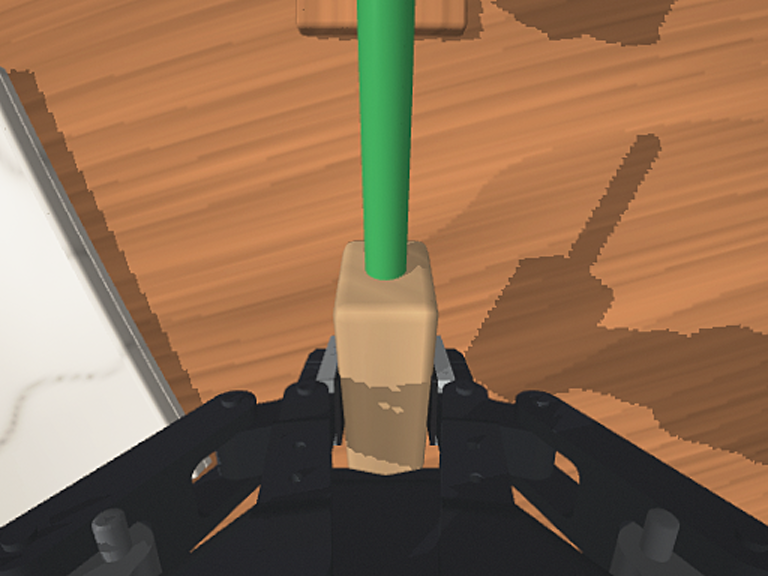

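View pics/s6b.png

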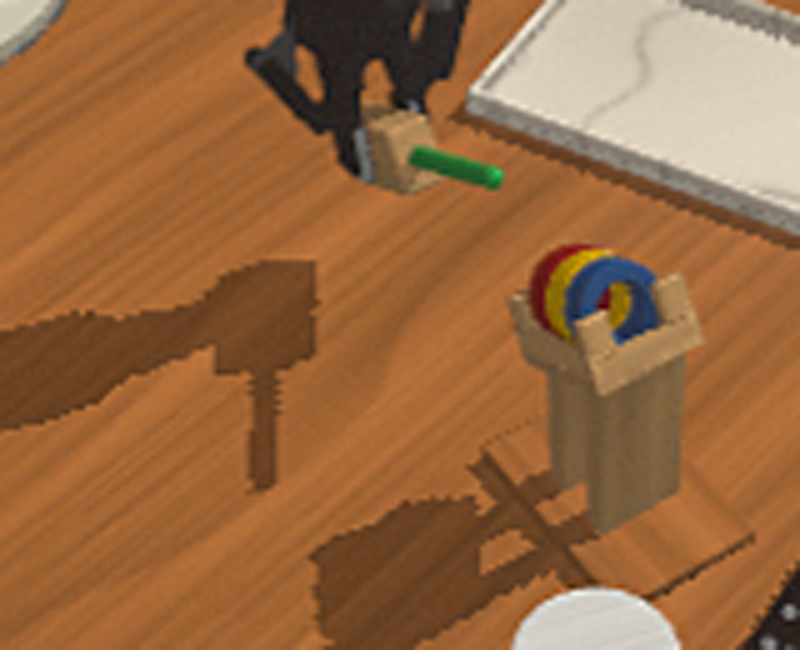

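View pics/t6b.png

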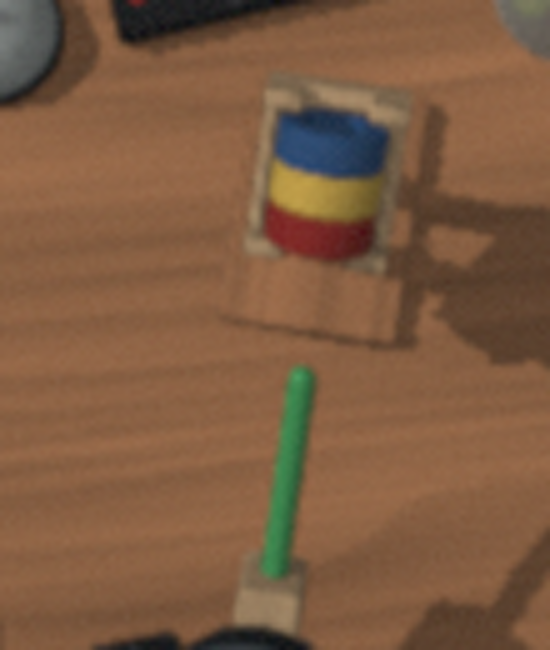

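```bash
cat > ov.py <<'E'
from h import *
import sys
def overlay(n,src,dst,x0,y0,w,h,k,A,yaw,S=None,T=None):
    im=cv2.imread(src)[y0:y0+h,x0:x0+w];im=cv2.resize(im,None,fx=k,fy=k,interpolation=cv2.INTER_CUBIC)
    P=stickpose(A,yaw,30);a=np.linspace(0,2*np.pi,60)
    def pl(X,c,M=P):
        X=np.c_[X,np.ones(len(X))]@M.T
        uv=(proj(n,X[:,:3],T)-[x0,y0]+.5)*k-.5
        cv2.polylines(im,[np.round(uv*8).astype(np.int32)],False,c,1,cv2.LINE_AA,3)
    for t,c in [(-27,(255,255,255)),(-9,(0,255,255)),(9,(255,255,0)),(27,(255,255,255))]:
        pl(np.c_[a*0+t,24*np.cos(a),24*np.sin(a)],c)
    pl(np.c_[a*0+27,14*np.cos(a),14*np.sin(a)],(0,255,0)); pl(np.c_[a*0-27,14*np.cos(a),14*np.sin(a)],(0,255,0))
    for t in (-36,38):
        pl(np.array([[t,-26,8],[t,-14,8],[t,-14,-14],[t,14,-14],[t,14,8],[t,26,8]]),(255,0,255))
    if S is not None:
        for sx in (40,135):
            pl(np.c_[a*0+sx,6*np.cos(a),6*np.sin(a)],(0,0,255),S)
        for y in (-6,6): pl(np.array([[40,y,0],[135,y,0]]),(0,0,255),S); pl(np.array([[40,0,y],[135,0,y]]),(0,0,255),S)
    cv2.imwrite(dst,im)
E
python3 - <<'E'
from ov import *
A=(654,-15,142);S=np.load("T6.npy")@np.load("TS.npy")
overlay("top","pics/top6.png","pics/ot.png",235,155,65,120,5,A,-14.5,S)
overlay("scene","pics/scene6.png","pics/os.png",200,150,80,75,8,A,-14.5,S)
E
```

```text
(no output)
```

View pics/ot.png

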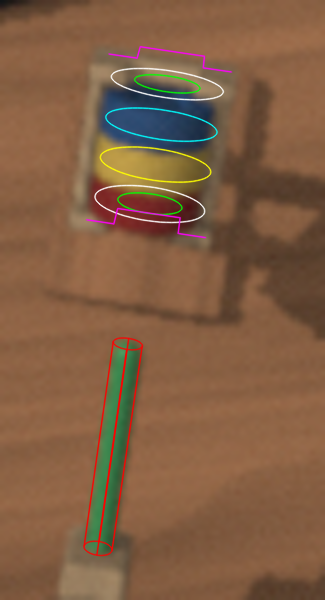

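View pics/os.png

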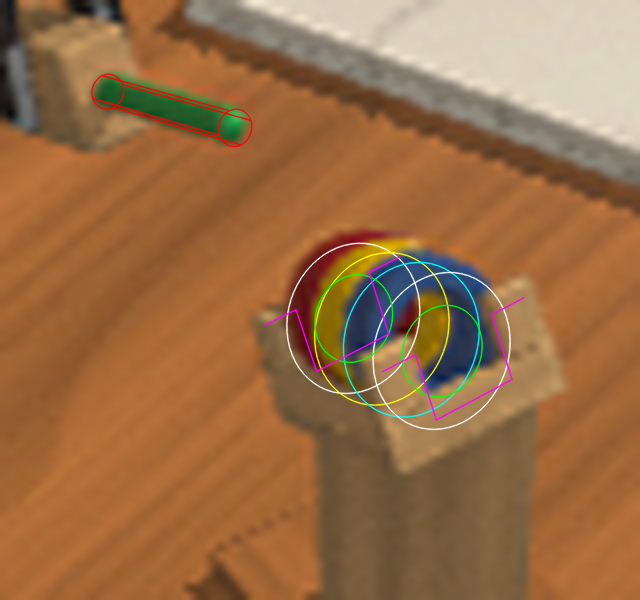

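```bash
python3 - <<'E'
from ov import *
A=(646,-12,142);S=np.load("T6.npy")@np.load("TS.npy")
overlay("top","pics/top6.png","pics/ot2.png",240,155,55,50,11,A,-14.5,S)
overlay("scene","pics/scene6.png","pics/os2.png",225,170,55,45,13,A,-14.5,S)
E
```

```text
(no output)
```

View pics/ot2.png

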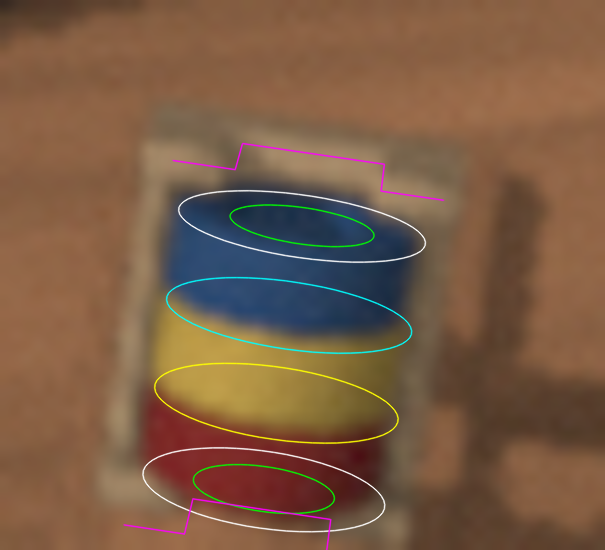

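View pics/os2.png

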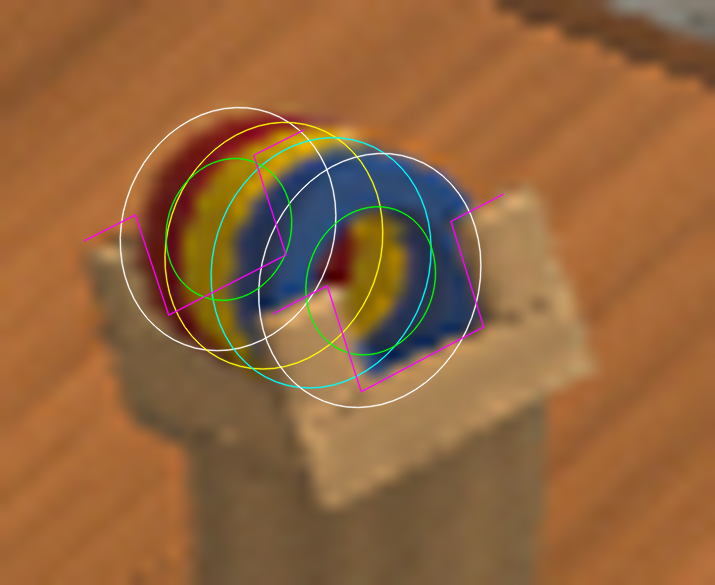

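```bash
cat > fit.py <<'E'
from h import *
from scipy.optimize import minimize
def surf():
    pts=[];lab=[]
    a=np.linspace(0,2*np.pi,240,endpoint=False)
    for i,c in enumerate((-18,0,18)):
        for ro in (24,14):
            t=np.linspace(c-8.9,c+8.9,24);AA,TT=np.meshgrid(a,t)
            pts.append(np.c_[TT.ravel(),ro*np.cos(AA).ravel(),ro*np.sin(AA).ravel()])
            lab.append(np.full(AA.size,i+1))
        for t in (c-8.9,c+8.9):
            AA,RR=np.meshgrid(a,np.linspace(14,24,14))
            pts.append(np.c_[np.full(AA.size,t),(RR*np.cos(AA)).ravel(),(RR*np.sin(AA)).ravel()]);lab.append(np.full(AA.size,i+1))
    # plates
    for t0,t1 in ((-36,-28),(30,38)):
        Y,Z=np.meshgrid(np.arange(-33,33.1,.6),np.arange(-32,8.01,.6));m=~((abs(Y)<14)&(Z>-14));Y=Y[m];Z=Z[m]
        for t in np.linspace(t0,t1,10): pts.append(np.c_[np.full(Y.size,t),Y,Z]);lab.append(np.full(Y.size,0))
    # walls
    T,Z=np.meshgrid(np.arange(-30,31,.6),np.arange(-30,-5,.6))
    for y in (-33,-30,-26.5,26.5,30,33): pts.append(np.c_[T.ravel(),np.full(T.size,y),Z.ravel()]);lab.append(np.zeros(T.size))
    return np.vstack(pts),np.concatenate(lab).astype(int)
PT,LB=surf();SS=3
def render(n,A,yaw,roi):
    x0,y0,w,h=roi;M=stickpose(A,yaw,30);X=PT@M[:3,:3].T+M[:3,3]
    uv=proj(n,X);d=np.linalg.norm(X-campose(n)[:3,3],axis=1)
    i=np.floor((uv-[x0-.5,y0-.5])*SS).astype(int);ok=(i>=0).all(1)&(i[:,0]<w*SS)&(i[:,1]<h*SS)
    i,d,l=i[ok],d[ok],LB[ok];k=i[:,1]*w*SS+i[:,0];o=np.argsort(-d);L=np.full(h*SS*w*SS,-1);L[k[o]]=l[o]
    L=L.reshape(h*SS,w*SS)
    return np.stack([(L==c).reshape(h,SS,w,SS).mean((1,3)) for c in (1,2,3)],-1)
def soft(im):
    # soft class maps by hue/sat
    hsv=cv2.cvtColor(im,cv2.COLOR_BGR2HSV).astype(float);H,S,V=hsv[...,0],hsv[...,1],hsv[...,2]
    red=((H<5)|(H>172))&(S>140);blue=(H>98)&(H<125)&(S>110);yel=(H>20)&(H<32)&(S>130)
    return np.stack([red,yel,blue],-1).astype(float)
E
python3 - <<'E'
from fit import *
rois={"top":(245,160,45,45),"scene":(230,172,45,40)}
obs={}
for n,(x,y,w,h) in rois.items():
    im=cv2.imread(f"pics/{n}6.png")[y:y+h,x:x+w];obs[n]=soft(im);print(n,obs[n].sum((0,1)))
def cost(p,ns=("top","scene")):
    return sum(((cv2.GaussianBlur(render(n,p[:3],p[3],rois[n]),(0,0),.8)-cv2.GaussianBlur(obs[n],(0,0),.8))**2).sum() for n in ns)
for ns in (("top","scene"),("top",),("scene",)):
  for zf in (True,False) if len(ns)==2 else (True,):
    f=(lambda p:cost(np.array([p[0],p[1],142,p[2]]),ns)) if zf else (lambda p:cost(np.array([p[0],p[1],p[3],p[2]]),ns))
    x0=np.array([650,-13,-14.5]+([] if zf else [142.]))
    sim=np.vstack([x0]+[x0+np.eye(len(x0))[i]*[5,5,5,4][i] for i in range(len(x0))])
    s=minimize(f,x0,method="Nelder-Mead",options=dict(initial_simplex=sim,maxiter=120,xatol=.1,fatol=.1));print(ns,zf,np.round(s.x,2),s.fun)
for n in rois:
    m=render(n,(649,-13,142),-14.5,rois[n]);o=obs[n]
    v=np.hstack([m,o])[...,[2,1,0]]*255;v[...,2]+=0
    cv2.imwrite(f"pics/fit_{n}.png",cv2.resize(v,None,fx=6,fy=6,interpolation=0))
E
```

```text
top [133. 151. 207.]
scene [ 50.  97. 125.]
('top', 'scene') True [649.81 -10.43 -15.86] 94.56874537128253
('top', 'scene') False [649.58 -10.41 -15.55 140.47] 90.0268503960454
('top',) True [649.11 -10.74 -14.24] 58.64345027313594
('scene',) True [650.59 -10.67 -17.  ] 29.67351959976849[ WARN:0@38.583] global loadsave.cpp:1063 imwrite_ Unsupported depth image for selected encoder is fallbacked to CV_8U.
```

```bash
cat > rod.py <<'E'
from h import *
from scipy.optimize import minimize
a=np.linspace(0,2*np.pi,60,endpoint=False)
def rodpts():
    X=[]
    for x in np.arange(40,130,.8): X.append(np.c_[a*0+x,6*np.cos(a),6*np.sin(a)])
    for b in np.linspace(0,np.pi/2,8): X.append(np.c_[a*0+129+6*np.sin(b),6*np.cos(b)*np.cos(a),6*np.cos(b)*np.sin(a)])
    return np.vstack(X)
RP=rodpts()
def rr(n,S,roi,SS=4):
    x0,y0,w,h=roi;X=RP@S[:3,:3].T+S[:3,3];uv=proj(n,X);i=np.floor((uv-[x0-.5,y0-.5])*SS).astype(int)
    L=np.zeros((h*SS,w*SS));ok=(i>=0).all(1)&(i[:,0]<w*SS)&(i[:,1]<h*SS);i=i[ok];L[i[:,1],i[:,0]]=1
    return L.reshape(h,SS,w,SS).mean((1,3))
def rodfit(S,tag,ang=True):
    ims={};rois={}
    for n in ("top","scene"):
        uv=proj(n,RP@S[:3,:3].T+S[:3,3]);lo=np.floor(uv.min(0)-8).astype(int);hi=np.ceil(uv.max(0)+8).astype(int)
        rois[n]=(lo[0],lo[1],hi[0]-lo[0],hi[1]-lo[1])
        im=cv2.imread(f"pics/{n}{tag}.png")[lo[1]:hi[1],lo[0]:hi[0]];h=cv2.cvtColor(im,cv2.COLOR_BGR2HSV).astype(int)
        ims[n]=cv2.GaussianBlur(((h[...,0]>50)&(h[...,0]<90)&(h[...,1]>110)).astype(float),(0,0),.8)
    def M(p):
        D=S.copy();D[:3,:3]=S[:3,:3]@R.from_rotvec(np.radians([0,p[3] if len(p)>3 else 0,p[4] if len(p)>3 else 0])).as_matrix();D[:3,3]=S[:3,3]+p[:3];return D
    f=lambda p:sum(((cv2.GaussianBlur(rr(n,M(p),rois[n]),(0,0),.8)-ims[n])**2).sum() for n in rois)
    k=5 if ang else 3;x0=np.zeros(k);sim=np.vstack([x0]+[np.eye(k)[i]*4 for i in range(k)])
    s=minimize(f,x0,method="Nelder-Mead",options=dict(initial_simplex=sim,maxiter=250,xatol=.05,fatol=.05));return s.x,s.fun,f(x0),M(s.x)
E
python3 - <<'E'
from rod import *
np.set_printoptions(precision=2,suppress=True)
S=np.load("T6.npy")@np.load("TS.npy")
for ang in (False,True):
    x,f,f0,M=rodfit(S,6,ang);print(x,f,f0,"tip",(M@[135,0,0,1])[:3],"exp",(S@[135,0,0,1])[:3])
E
```

```text
[-0.52 -0.14  0.37] 34.51775921314136 35.39176477198696 tip [566.76   7.31 159.76] exp [567.28   7.45 159.39]
[ 1.8  -0.21 -0.3  -1.43 -0.39] 32.93948290958182 35.39176477198696 tip [567.17   6.78 161.99] exp [567.28   7.45 159.39]
```

```bash
cat > ax.py <<'E'
from kin import *
A=np.array([649.7,-10.6,142]);YAW=-15.3;PA=stickpose(A,YAW,30)
def at(d,lift=0,el=30,lat=0): return tool_for(stickpose((PA@[-d,lat,lift,1])[:3],YAW,el))
def instick():
    S=np.linalg.inv(PA)@stick_now();print("stick in axis frame: grip",np.round(S[:3,3],1),"tip",np.round((S@[135,0,0,1])[:3],1))
E
python3 - <<'E'
from ax import *
instick();rel(at(187),"pre");print(np.round(at(187)[:3,3]),ik(at(187))[0])
E
```

```text
stick in axis frame: grip [-199.    -6.4   56.9] tip [-64.   -4.9  57. ]
pre shift [ 49.5  -5.8 -30.6] rotvec [ 0.72 -0.04  0.13]
[493.  32.  35.] [ 0.10781202  0.39294391  2.17678068 -0.15858753  0.41096181  2.08531061]
```

Call:
drive_tool(
  rows=[15, -2, -9, 0.3, 0, 0, 0, 30, -4, -18, 0.5, 0, 0, 0, 42, -5, -26, 0.7, 0, 0.1, 0, 49.5, -5.8, -30.6, 0.7, 0, 0.1, 0, 49.5, -5.8, -30.6, 0.7, 0, 0.1, 0, 49.5, -5.8, -30.6, 0.7, 0, 0.1, 0],
)

```text
clock: 9.4
eef_pos: [492.9, 32.2, 35.5]
tcp_rot: [-3.132, 1.393, -0.256]
contact_force: [0.3, -0.6, -1.2]
opening: 0.314
```

```bash
python3 - <<'E'
from ax import *
from rod import rodfit
import ov
s=r.sense();print(s["clock"],s["opening"],s["qpos"]);instick();rel(at(187),"pre")
S=stick_now();np.save("S7.npy",S)
for n in ["wrist","scene","top"]: cv2.imwrite(f"pics/{n}7.png",grab_frame(n)[:,:,::-1])
print(rodfit(S,7,True)[:3])
ov.overlay("top","pics/top7.png","pics/ot7.png",240,155,55,75,8,A,YAW,S)
ov.overlay("scene","pics/scene7.png","pics/os7.png",215,150,65,65,9,A,YAW,S)
crop("pics/wrist7.png","pics/w7b.png",0,0,512,384,1.5)
E
```

```text
9.4 0.3135505165851414 [ 0.10557401  0.39134552  2.17405159 -0.15584391  0.41448791  2.07994388]
stick in axis frame: grip [-1.872e+02 -1.000e-01  2.000e-01] tip [-52.2  -0.1   0.3]
pre shift [ 0.2 -0.1 -0.3] rotvec [ 0.02 -0.02  0.02]
(array([ 1.12710207,  1.87650119, -2.51329921, -3.19454754, -1.43347476]), np.float64(39.85913633158761), np.float64(46.39544354254231))
```

View pics/ot7.png

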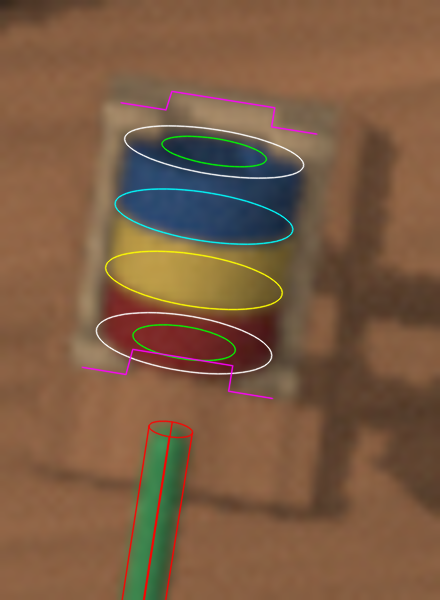

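View pics/os7.png

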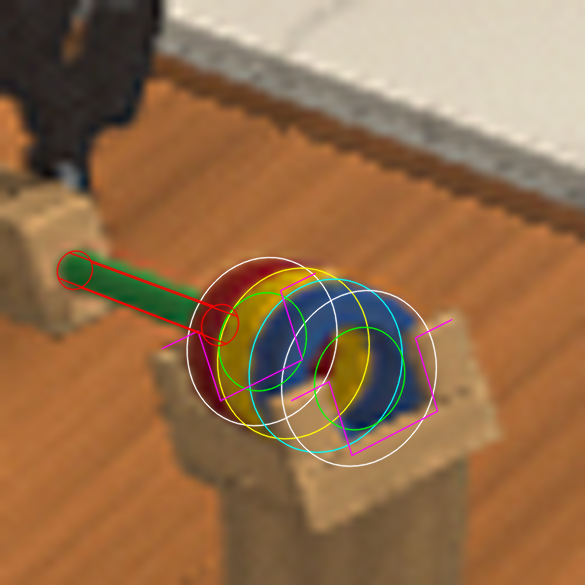

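View pics/w7b.png

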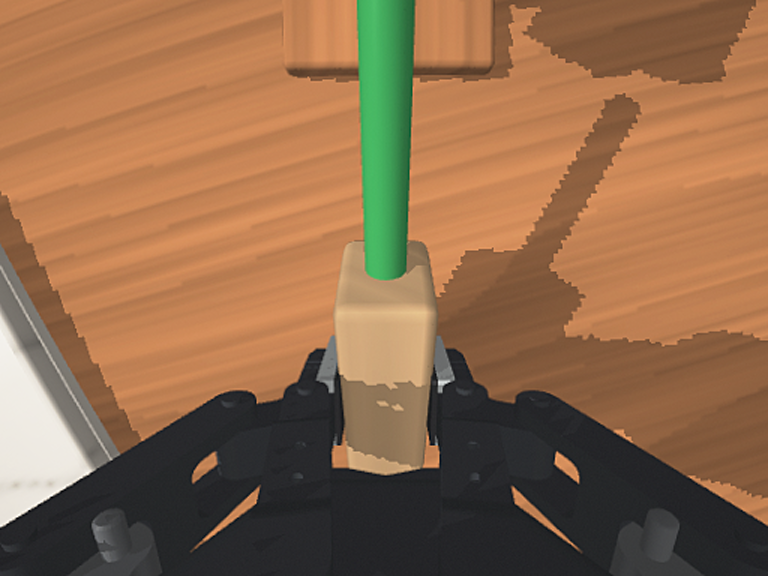

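Call:
drive_tool(
  rows=[-3.4, 0, -9.4, 0, 0, 0, 0, -6.8, 0, -18.8, 0, 0, 0, 0, -10.2, 0, -28.2, 0, 0, 0, 0, -13.6, 0, -37.6, 0, 0, 0, 0, -15.3, 0, -42.3, 0, 0, 0, 0, -15.3, 0, -42.3, 0, 0, 0, 0],
)

```text
clock: 10.3
eef_pos: [531.0, 21.9, 58.4]
tcp_rot: [-3.13, 1.392, -0.255]
contact_force: [0.3, 0.2, -0.1]
opening: 0.312
```

```bash
python3 - <<'E'
from ax import *
s=r.sense();print(s["clock"],s["contact_force"],s["wrist_torque"]);instick();rel(at(84),"ins");rel(at(115),"115")
for n in ["wrist","scene","top"]: cv2.imwrite(f"pics/{n}8.png",grab_frame(n)[:,:,::-1])
a=cv2.resize(cv2.imread("pics/scene8.png")[150:225,210:290],None,fx=5,fy=5,interpolation=2)
b=cv2.resize(cv2.imread("pics/top8.png")[155:230,235:305],None,fx=5,fy=5,interpolation=2)
cv2.imwrite("pics/c8.png",np.hstack([a,b]));crop("pics/wrist8.png","pics/w8b.png",0,0,512,384,1.5)
E
```

```text
10.3 [ 0.31174915  0.23232546 -0.06290232] [0.04739601 0.15599241 0.01135748]
stick in axis frame: grip [-141.6    0.     0.4] tip [-6.6  0.   0.6]
ins shift [-19.1   0.1 -54.3] rotvec [ 0.02 -0.08  0.04]
115 shift [ -8.6   0.1 -25.1] rotvec [ 0.02 -0.08  0.04]
```

View pics/c8.png

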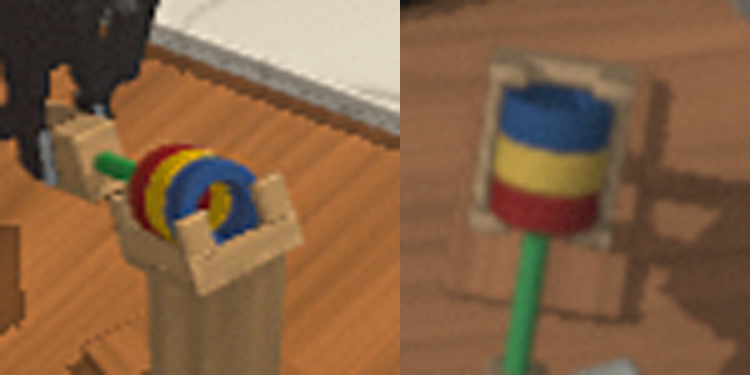

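View pics/w8b.png

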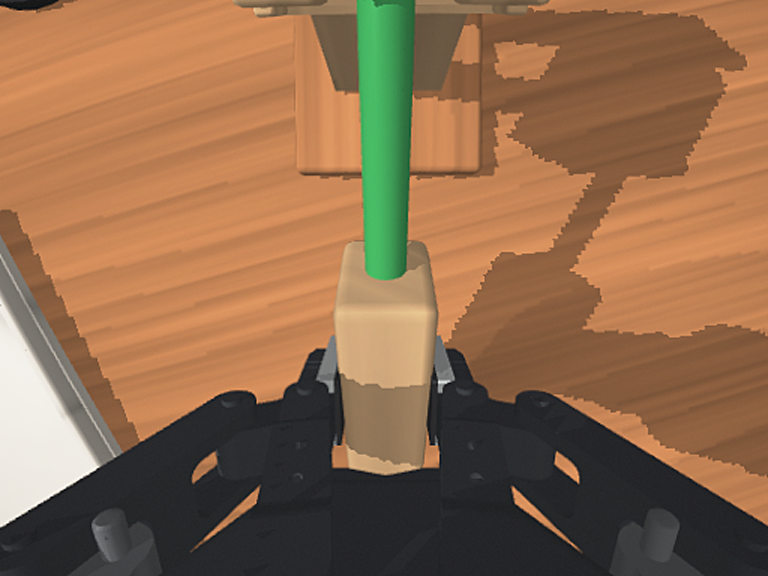

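The rod has entered the red ring with no contact force, so I'll continue.

Call:
drive_tool(
  rows=[-3.5, 0, -10, 0, 0, 0, 0, -7, 0, -20, 0, 0, 0, 0, -10.5, 0, -30, 0, 0, 0, 0, -14, 0, -40, 0, 0, 0, 0, -17.5, 0, -50, 0, 0, 0, 0, -19.1, 0.1, -54.3, 0, 0, 0, 0, -19.1, 0.1, -54.3, 0, 0, 0, 0],
)

```text
clock: 11.32
eef_pos: [578.6, 8.6, 86.4]
tcp_rot: [-3.132, 1.393, -0.256]
contact_force: [-0.1, 0.2, -0.6]
opening: 0.306
```

```bash
python3 - <<'E'
from ax import *
s=r.sense();print(s["clock"],s["contact_force"],s["wrist_torque"]);instick()
for n in ["wrist","scene","top"]: cv2.imwrite(f"pics/{n}9.png",grab_frame(n)[:,:,::-1])
a=cv2.resize(cv2.imread("pics/scene9.png")[150:225,210:290],None,fx=5,fy=5,interpolation=2)
b=cv2.resize(cv2.imread("pics/top9.png")[155:230,235:305],None,fx=5,fy=5,interpolation=2)
cv2.imwrite("pics/c9.png",np.hstack([a,b]));crop("pics/wrist9.png","pics/w9b.png",0,0,512,384,1.5)
E
```

```text
11.325 [-0.13506543  0.19910079 -0.59321494] [ 0.00294715  0.10954115 -0.00948189]
stick in axis frame: grip [-84.8  -0.2  -0.1] tip [50.2 -0.2  0. ]
```

View pics/c9.png

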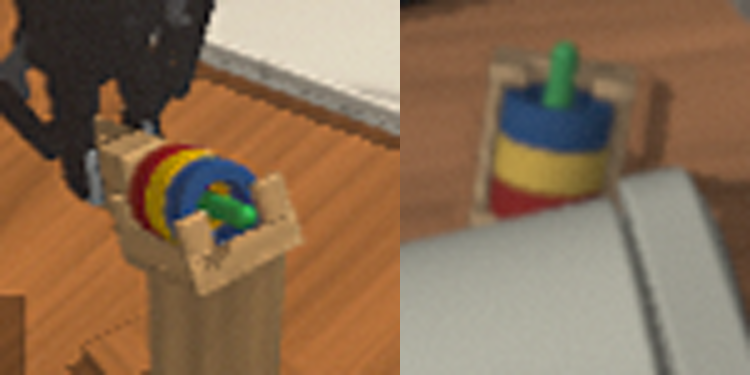

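View pics/w9b.png

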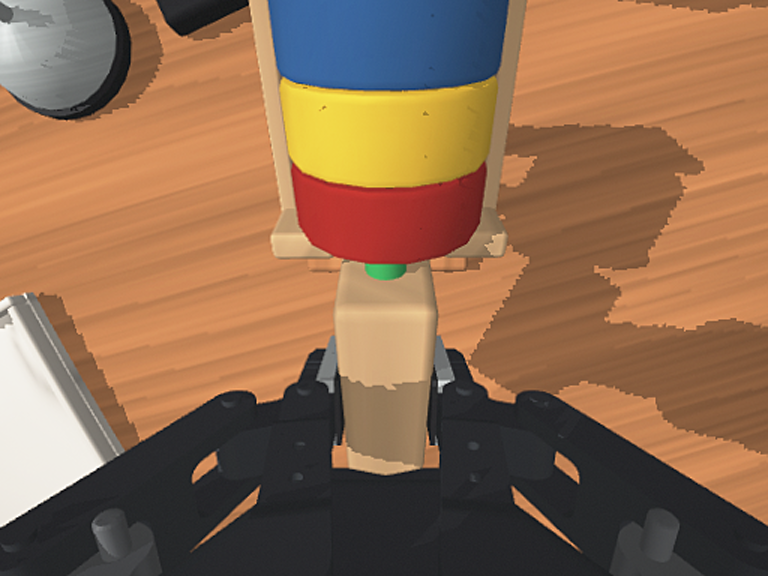

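The rod is through all three rings, with the tip about 23 mm past blue (scene (240,212) in the crop) and no contact force. Next is the lift square to the slope.

Call:
drive_tool(
  rows=[-5.6, 0, 2, 0, 0, 0, 0, -11.3, 0, 4.1, 0, 0, 0, 0, -17.9, 0, 6.5, 0, 0, 0, 0, -25.4, 0, 9.2, 0, 0, 0, 0, -33, 0, 11.9, 0, 0, 0, 0, -41.4, 0, 15, 0, 0, 0, 0, -49.9, 0, 18, 0, 0, 0, 0, -58.3, 0, 21.1, 0, 0, 0, 0, -66.8, 0, 24.1, 0, 0, 0, 0, -75.3, 0, 27.2, 0, 0, 0, 0],
)

```text
clock: 12.72
eef_pos: [538.9, 19.3, 155.9]
tcp_rot: [-3.133, 1.394, -0.258]
contact_force: [0.6, -0.6, -1.8]
opening: 0.313
```

```bash
python3 - <<'E'
from ax import *
s=r.sense();print(s["clock"],s["contact_force"],s["wrist_torque"],s["opening"]);instick()
for n in ["wrist","scene","top"]: cv2.imwrite(f"pics/{n}10.png",grab_frame(n)[:,:,::-1])
a=cv2.resize(cv2.imread("pics/scene10.png")[130:225,190:290],None,fx=4,fy=4,interpolation=2)
b=cv2.resize(cv2.imread("pics/top10.png")[135:230,235:305],None,fx=4,fy=4,interpolation=2)
cv2.imwrite("pics/c10.png",np.hstack([a,b]));crop("pics/wrist10.png","pics/w10b.png",0,0,512,384,1.5)
E
```

```text
12.725 [ 0.61384728 -0.60511947 -1.81085166] [0.03966726 0.21390599 0.03638475] 0.313399368579848
stick in axis frame: grip [-85.6  -0.4  80.7] tip [49.4 -0.4 80.6]
```

View pics/c10.png

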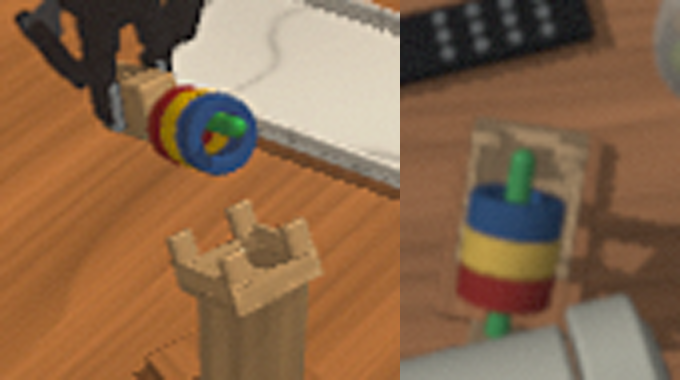

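View pics/w10b.png

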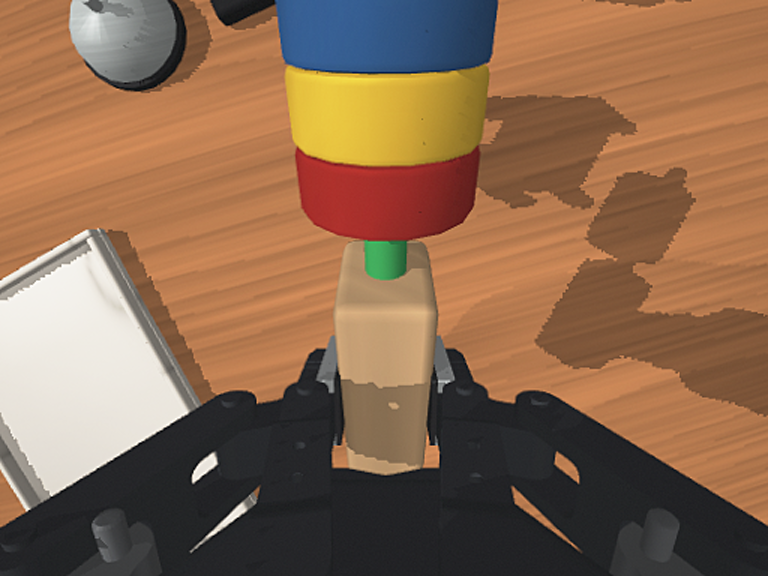

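All three rings hang on the rod clear of the rack, a small gap from the handle. Now a better tray measurement.

```bash
python3 - <<'E'
from h import *
from scipy.optimize import least_squares
np.set_printoptions(precision=1,suppress=True)
obs={}
for n in("top","scene"):
    im=cv2.imread(f"pics/{n}0.png");h=cv2.cvtColor(im,cv2.COLOR_BGR2HSV)
    m=((h[...,1]<60)&(h[...,2]>90)).astype(np.uint8)
    if n=="top": m[:200]=0;m[:,210:]=0
    else: m[:115]=0;m[185:]=0;m[:,:215]=0;m[:,330:]=0
    k,l,st,c=cv2.connectedComponentsWithStats(m);i=1+np.argmax(st[1:,4]);m=(l==i).astype(np.uint8)
    cs=max(cv2.findContours(m,cv2.RETR_EXTERNAL,cv2.CHAIN_APPROX_NONE)[0],key=cv2.contourArea)
    q=cv2.approxPolyDP(cv2.convexHull(cs),8,True)[:,0];print(n,st[i],q.tolist(),[atz(n,p,18) for p in q])
    obs[n]=cs[:,0]
    v=im.copy();cv2.drawContours(v,[cs],-1,(0,0,255),1);x,y,w,hh=st[i][:4];cv2.imwrite(f"pics/tr_{n}.png",cv2.resize(v[y-10:y+hh+10,x-10:x+w+10],None,fx=4,fy=4,interpolation=0))
E
```

```text
top [ 109  207   94  125 7813] [[173, 207], [202, 310], [133, 331], [109, 227]] [array([648. , 214.7,  18. ]), array([396.2, 160.4,  18. ]), array([362.7, 325.8,  18. ]), array([613.6, 376.9,  18. ])]
scene [ 223  120   96   60 3157] [[224, 147], [248, 120], [318, 143], [297, 179]] [array([396.3, 166.3,  18. ]), array([364.2, 322.4,  18. ]), array([613.7, 378.5,  18. ]), array([656.9, 201.6,  18. ])]
```

View pics/tr_top.png

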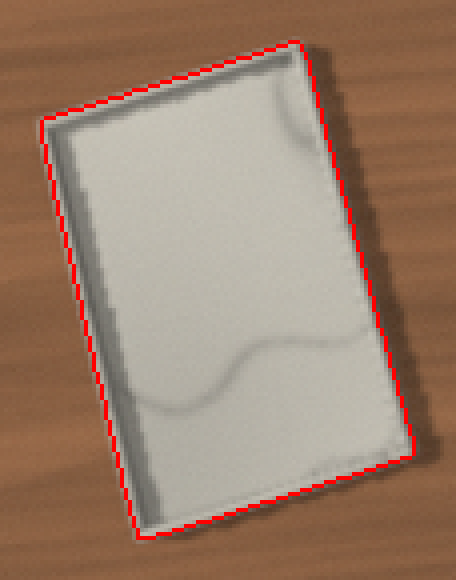

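View pics/tr_scene.png

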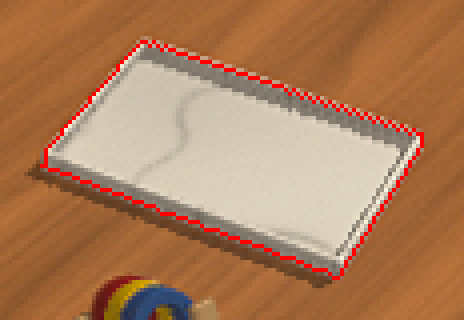

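```bash
python3 - <<'E'
from ax import *
print(stick_now()[:3,3])
for nm,G,y,e in [("a",(500,90,200),-8,28),("b",(465,200,190),3,18),("c",(460,259.3,150),11.9,10),("d",(460,259.3,80),11.9,3),("e",(460,259.3,27),11.9,0.5)]:
    T=tool_for(stickpose(G,y,e));rel(T,nm);print(np.round(ik(T)[0],2))
E
```

```text
[539.62921958  19.19157162 169.08971303]
a shift [-40.5 -57.9  50.9] rotvec [-7.16 -2.03 -1.13]
[ 0.21  0.15  2.02 -0.06  0.83  1.96]
b shift [ -42.2 -154.   116.4] rotvec [-18.22 -11.95  -1.31]
[0.4  0.24 1.93 0.01 1.   1.91]
c shift [  -7.1 -208.6  144.8] rotvec [-27.26 -19.69  -0.06]
[0.49 0.39 1.82 0.05 1.09 1.82]
d shift [  60.9 -207.8  158.3] rotvec [-27.32 -26.56   1.61]
[0.47 0.55 1.78 0.09 1.1  1.78]
e shift [ 112.7 -207.5  168.1] rotvec [-27.32 -29.01   2.21]
[0.46 0.65 1.77 0.1  1.05 1.76]
```

Call:
drive_tool(
  rows=[-8, -8, 8, -1, -0.3, -0.2, 0, -18, -22, 20, -2.6, -0.8, -0.4, 0, -30, -40, 36, -5, -1.4, -0.8, 0, -40, -58, 51, -7.2, -2, -1.1, 0, -41, -76, 63, -9.2, -3.8, -1.1, 0, -41, -95, 76, -11.4, -5.8, -1.2, 0, -41.5, -114, 89, -13.6, -7.8, -1.2, 0, -42, -131, 101, -15.6, -9.6, -1.3, 0, -42, -144, 110, -17, -11, -1.3, 0, -42, -154, 116, -18.2, -12, -1.3, 0],
)

```text
clock: 14.12
eef_pos: [462.1, 200.6, 176.7]
tcp_rot: [-0.04, 1.536, -3.127]
contact_force: [0.1, 0.2, -2.9]
opening: 0.315
```

```bash
python3 - <<'E'
from ax import *
s=r.sense();print(s["clock"],s["contact_force"],s["opening"],stick_now()[:3,3])
for nm,G,y,e in [("c",(460,259.3,150),11.9,8),("d",(460,259.3,80),11.9,3),("e",(460,259.3,27),11.9,0.5)]:
    rel(tool_for(stickpose(G,y,e)),nm)
cv2.imwrite("pics/w11.png",grab_frame("wrist")[:,:,::-1])
E
```

```text
14.125 [ 0.08604524  0.18468914 -2.92350921] 0.31520887445219653 [465.15637279 200.80302569 189.50606664]
c shift [ 39.  -57.8   2.7] rotvec [-8.76 -9.85  1.05]
d shift [108.5 -57.6   1.3] rotvec [ -8.71 -14.84   1.43]
e shift [161.2 -57.4  -0. ] rotvec [ -8.68 -17.33   1.63]
```

View pics/w11.png

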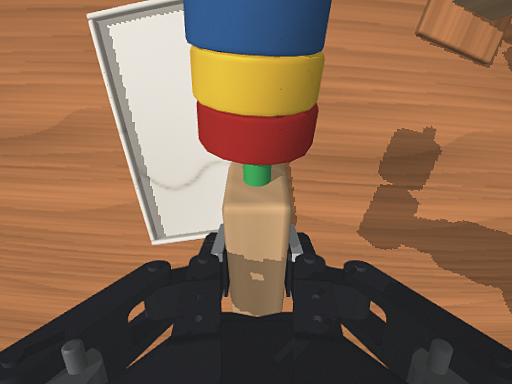

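Rings are steady on the rod. Moving on to just above the tray.

Call:
drive_tool(
  rows=[6, -9, 0.5, -1.4, -1.5, 0.2, 0, 14, -21, 1, -3.2, -3.6, 0.4, 0, 23, -34, 1.6, -5.2, -5.9, 0.6, 0, 32, -47, 2.2, -7.1, -8, 0.8, 0, 42, -57, 2.6, -8.7, -10, 1, 0, 58, -58, 2.4, -8.7, -11.2, 1.1, 0, 75, -58, 2, -8.7, -12.4, 1.2, 0, 92, -58, 1.6, -8.7, -13.6, 1.3, 0, 104, -57.6, 1.4, -8.7, -14.5, 1.4, 0, 108.5, -57.6, 1.3, -8.7, -14.8, 1.4, 0],
)

```text
clock: 15.42
eef_pos: [453.6, 258.6, 67.5]
tcp_rot: [-0.009, 1.275, -2.942]
contact_force: [-0.1, 0.0, -1.2]
opening: 0.316
```

```bash
python3 - <<'E'
from ax import *
s=r.sense();print(s["clock"],s["contact_force"],s["opening"]);print(np.round(stick_now(),3))
for nm,G,y,e in [("e",(460,259.3,28),11.9,0.5),("f",(460,259.3,25),11.9,0)]:
    rel(tool_for(stickpose(G,y,e)),nm)
cv2.imwrite("pics/w12.png",grab_frame("wrist")[:,:,::-1])
b=grab_frame("top")[:,:,::-1];cv2.imwrite("pics/t12.png",b);crop("pics/t12.png","pics/t12b.png",90,190,140,150,4)
c=grab_frame("scene")[:,:,::-1];cv2.imwrite("pics/s12.png",c);crop("pics/s12.png","pics/s12b.png",200,90,140,110,5)
E
```

```text
15.425 [-0.12456026  0.02486004 -1.20814903] 0.3162522249354463
[[ 9.77000e-01 -2.06000e-01 -5.00000e-02  4.59727e+02]
 [ 2.06000e-01  9.78000e-01 -1.10000e-02  2.59836e+02]
 [ 5.10000e-02  1.00000e-03  9.99000e-01  7.90120e+01]
 [ 0.00000e+00  0.00000e+00  0.00000e+00  1.00000e+00]]
e shift [ 48.6   0.7 -14.5] rotvec [ 0.02 -2.43  0.05]
f shift [ 51.5   0.7 -15.2] rotvec [ 0.02 -2.93  0.05]
```

View pics/w12.png

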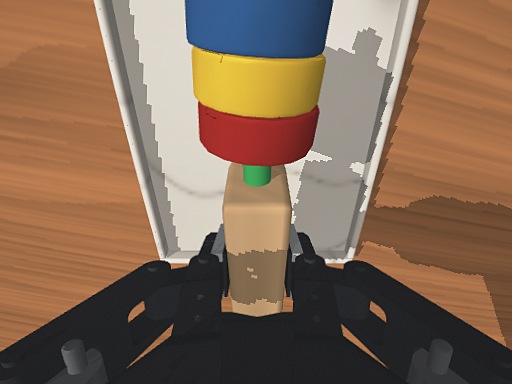

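View pics/s12b.png

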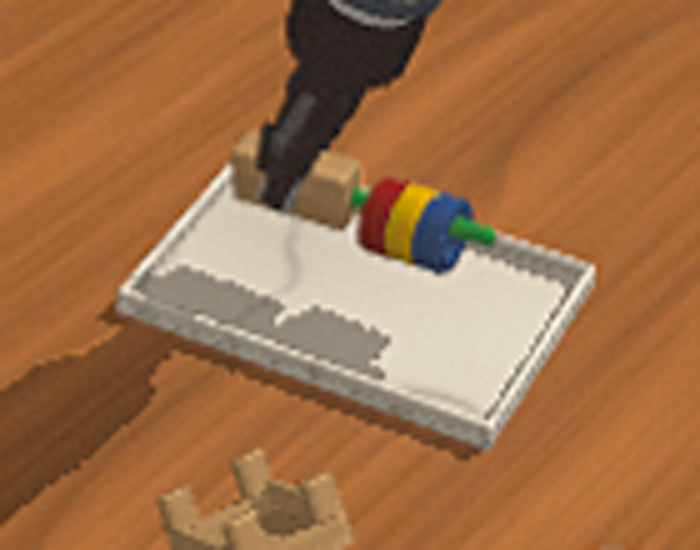

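View pics/t12b.png

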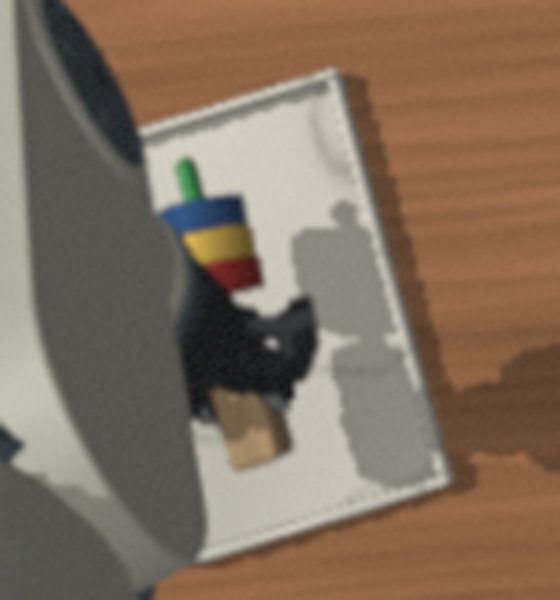

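Centred over the tray, rings in place. Lowering slowly.

Call:
drive_tool(
  rows=[7, 0.2, -2, 0, -0.4, 0, 0, 15, 0.4, -4.5, 0, -0.8, 0, 0, 23, 0.6, -7, 0, -1.2, 0, 0, 31, 0.7, -9.3, 0, -1.6, 0, 0, 37, 0.7, -11, 0, -1.9, 0, 0, 42, 0.7, -12.5, 0, -2.1, 0, 0, 46, 0.7, -13.7, 0, -2.3, 0, 0, 48.6, 0.7, -14.5, 0, -2.4, 0, 0, 48.6, 0.7, -14.5, 0, -2.4, 0, 0],
)

```text
clock: 16.7
eef_pos: [453.9, 258.3, 17.7]
tcp_rot: [-0.009, 1.235, -2.942]
contact_force: [-0.9, 0.6, -0.6]
opening: 0.315
```

```bash
python3 - <<'E'
from ax import *
s=r.sense();print(s["clock"],s["contact_force"],s["opening"]);print(np.round(stick_now(),3))
rel(tool_for(stickpose((460,259.3,25),11.9,0)),"f")
cv2.imwrite("pics/w13.png",grab_frame("wrist")[:,:,::-1])
c=grab_frame("scene")[:,:,::-1];cv2.imwrite("pics/s13.png",c);crop("pics/s13.png","pics/s13b.png",200,90,140,110,5)
E
```

```text
16.7 [-0.89929509  0.57664828 -0.6155636 ] 0.3148531634382448
[[ 9.78000e-01 -2.07000e-01 -1.00000e-02  4.60458e+02]
 [ 2.06000e-01  9.78000e-01 -3.00000e-03  2.59689e+02]
 [ 1.10000e-02  1.00000e-03  1.00000e+00  2.89840e+01]
 [ 0.00000e+00  0.00000e+00  0.00000e+00  1.00000e+00]]
f shift [ 3.9  0.3 -0.7] rotvec [ 0.04 -0.62  0.06]
```

View pics/w13.png

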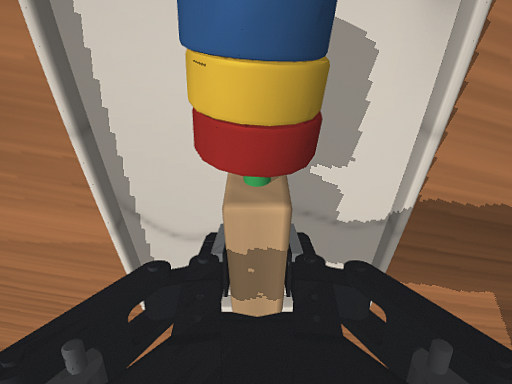

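View pics/s13b.png

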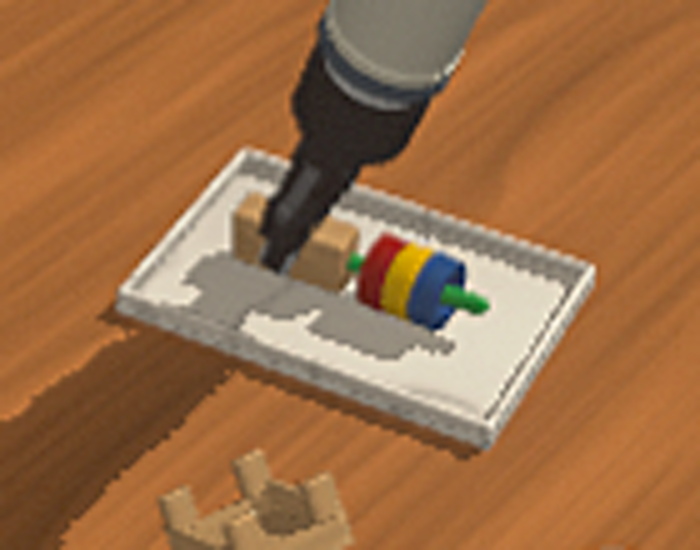

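Call:
drive_tool(
  rows=[1.3, 0.2, -0.3, 0, -0.3, 0, 0, 2.6, 0.3, -0.6, 0, -0.5, 0, 0, 3.9, 0.3, -0.8, 0, -0.6, 0, 0, 3.9, 0.3, -0.8, 0, -0.6, 0, 0, 3.9, 0.3, -0.8, 0, -0.6, 0, 0],
)

```text
clock: 17.42
eef_pos: [453.8, 258.1, 14.8]
tcp_rot: [-0.009, 1.225, -2.942]
contact_force: [0.2, -1.8, 7.5]
opening: 0.313
```

```bash
python3 - <<'E'
from ax import *
s=r.sense();print(s["clock"],s["contact_force"],s["opening"]);print(np.round(stick_now(),3))
E
```

```text
17.425 [ 0.1542831  -1.76692687  7.45848951] 0.3130111691190843
[[ 9.78000e-01 -2.07000e-01 -1.00000e-03  4.60515e+02]
 [ 2.07000e-01  9.78000e-01 -2.00000e-03  2.59454e+02]
 [ 1.00000e-03  1.00000e-03  1.00000e+00  2.59860e+01]
 [ 0.00000e+00  0.00000e+00  0.00000e+00  1.00000e+00]]
```

On the floor (grip at z 26, 7.5 N). Release and go straight up.

Call:
drive_tool(
  rows=[0, 0, 0, 0, 0, 0, 40, 0, 0, 0, 0, 0, 0, 60, 0, 0, 0, 0, 0, 0, 80, 0, 0, 0, 0, 0, 0, 80, -9, 0, 3.4, 0, 0, 0, 80, -28, 0, 10, 0, 0, 0, 80, -56, 0, 20, 0, 0, 0, 80, -94, 0, 34, 0, 0, 0, 80, -132, 0, 48, 0, 0, 0, 80, -150, 0, 55, 0, 0, 0, 80],
)

```text
clock: 18.68
eef_pos: [454.0, 257.8, 177.8]
tcp_rot: [-0.012, 1.229, -2.945]
contact_force: [0.2, 0.9, -0.1]
opening: 0.803
```

```bash
python3 - <<'E'
from ax import *
s=r.sense();print(s["clock"],s["contact_force"],s["opening"],s["eef_pos"])
for n in ("wrist","scene","top"): cv2.imwrite(f"pics/{n}14.png",grab_frame(n)[:,:,::-1])
crop("pics/scene14.png","pics/s14b.png",200,90,140,110,5)
crop("pics/scene14.png","pics/s14c.png",0,0,512,384,1.5)
crop("pics/top14.png","pics/t14b.png",90,190,140,150,4)
crop("pics/wrist14.png","pics/w14b.png",0,0,512,384,1.5)
E
```

```text
18.675 [ 0.21616873  0.94458022 -0.12390776] 0.8025037610510579 [453.95720374 257.83660481 177.84355894]
```

View pics/w14b.png

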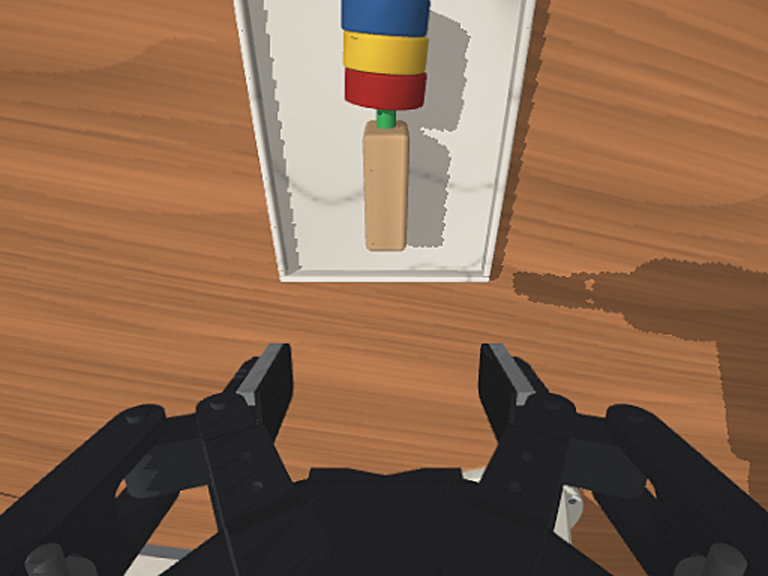

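View pics/s14b.png

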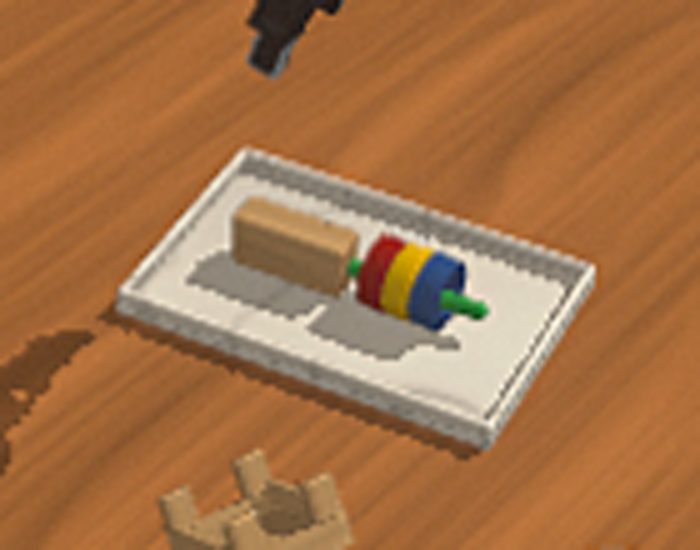

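View pics/s14c.png

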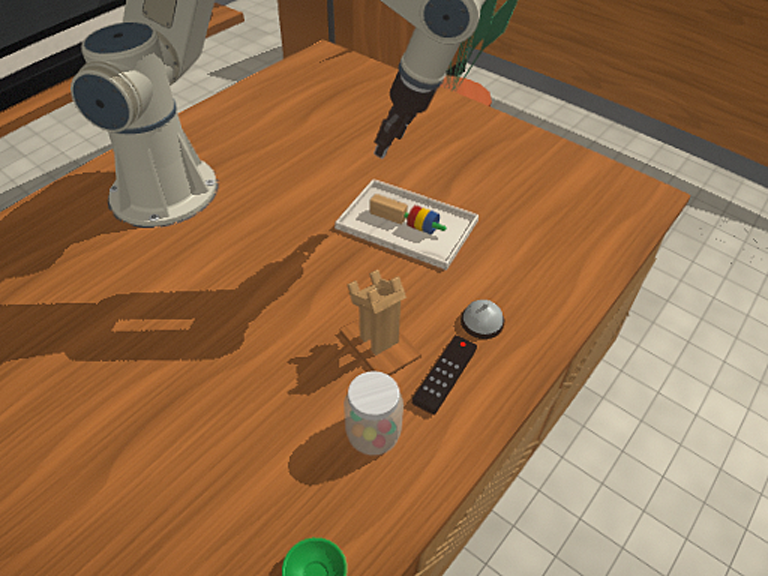

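The stick lies flat in the tray with all three rings on the rod and the gripper clear. The bell, jar and remote look unmoved. Handing in.

```bash
python3 -c "
from rig import r,sign_off
print(abs(r.sense()['qvel']).max());print(sign_off())"
```

```text
0.03486441717325392
the job is handed in; nothing more can be done
None
```

I threaded all three rings onto the rod, lifted them off the rack together and laid the loaded stick flat in the tray. I handed in at about 18.8 s of the allowed 67 s. The hand-in reports no verdict, so success rests on my own checks.

- **Grasp:** My first grasp, square to the handle, could not be tilted to the rack's 30° because a wrist joint came near its limit. I set the stick back down on the cabinet top and regrasped it with the tool leaning 20° towards the rod.
- **Threading:** The rod went in with contact forces under 1 N. The pictures showed the tip about 23 mm past the blue ring. By arm position the stick was within 1 mm of my measured hole axis.
- **Lift:** The pictures showed all three rings hanging on the rod, clear of the rack.
- **Laying down:** The handle centre reached 26 mm, with 7.5 N of floor contact while still gripped. I then opened the fingers and went straight up.

**Last checks:** The final pictures show the stick flat and well inside the tray, with the rings standing on the rod and the tip sticking out past the blue ring. The gripper is about 150 mm clear, and the bell, jar and remote look unmoved.

**Disagreements:**
- The two fixed cameras differed by about 3° on the rack's yaw, and by about 3 mm on the tray's centre after an early coarse reading that was 10 mm off. Both were within the clearances.
- A fit of the rod's tilt just before threading came out up to 3° off the arm's reading. I took that as picture noise, because the rod entered without contact.

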